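# Scrub the beakers with the brush from the bench cabinet

### The arm

A 6-joint arm with a two-finger parallel gripper is mounted at the origin on the work surface. World frame = base frame: x ahead of the robot, y to its left, z up, the work surface at z = 0. Lengths are in mm, angles in rad, forces in N, time in s.
With the tool pointing down it reaches from about 325 to 850 mm from the base axis. Payload 15.5 kg.
Tool frame: the origin (TCP) lies at the very end of the fingers, on their centre line; the grasp point (between the pads) lies 19 mm behind it (ctrl.grip_depth is the distance from the TCP to the grasp point, in mm); y points along the fingers, x is the direction in which the jaws open and shut, and the axes are right-handed (so a half turn about y gives the same grasp; the last joint's range is limited). The gripper opens to 91 mm and grips with 3 to 60 N. Pads are 32 mm wide; open, the fingers measure 118 mm over their backs; the gripper's body (76 mm by 178 mm) begins 60 mm behind the grasp point.
Start: joints at [1.036, 0.494, 1.345, -0, 1.302, -0.096], TCP at [265.529, 565.792, 213.915] pointing down, gripper open.
Joint ranges: [-2.91, 2.91], [-0.82, 2.16], [0.22, 2.67], [-1.22, 4.37], [0.12, 2.79], [-3.08, 3.08]. Speed limits (rad/s): [1.89, 1.89, 2.57, 3.01, 3.01, 3.01].

### API

Orientations are given as a unit quaternion [x, y, z, w].
In Python, from rig import ctrl, viewer gives the robot as it stands.
- The arm moves only by the shell command python3 -m inch 'ROWS' [OPENING] [FORCE]. ROWS is JSON, a list of rows, each an object with "travel": the shift along the tool's x, y, z as a fraction of full scale, a list of three; "yaw": the turn about the tool's y as a fraction of full scale. A call has 1 to 5 rows; each row is the pose to reach, as a shift and turn from the pose commanded when the call began, along the tool's axes at that moment, turning the shorter way round; what a row does not reach only later rows make up. Full scale, the value 1, is 0.2 m for a shift and 180 degrees for a turn. A row lasts 1/12 s, in which the tool goes at most 41.7 mm and 7.16 degrees, less where a joint would pass 70% of its speed; a pose out of reach is approached as far as the arm can. A call with a number of a shift or a turn outside -1 to 1 is refused whole. A call with a gripper value outside its range is refused whole. OPENING is the gripper's target within -1 to 1 (fully open at 1, half-way at 0, shut at -1), set as the call begins (- or left out, the last holds). The fingers move at their own pace and stop on an object; FORCE is the grip in N (left out, the last holds). Time passes only in rows, so rows that repeat a pose let the fingers close. It gives the time, the measured TCP pose, the force and the opening at its end, in the units of the state.
- ctrl.sense(): the state, without advancing time (a new reading comes with each control period).
- viewer.capture(name): name is "scene" or "top" or "wrist"; returns (picture, depth): 480x640x3 uint8, red, green, blue; 480x640 float32, mm along the optical axis (not along the pixel's ray), 0 where there is no reading.
- viewer.get_calibration(name): a dict with "K" (3x3 intrinsics, pixels), "rvec" (rotation vector, rad) and "tvec" (3), from world to camera coordinates, as OpenCV has them; the wrist camera has in their place "T_tool_cam" (4x4, takes a point from camera to tool coordinates, whose origin is the TCP and whose axes are the tool frame's). Camera axes: x right, y down, z forward; pixel columns grow to the right and rows downward; lengths in mm; the calibration is good to about 2 mm. A picture is of the moment at which its call begins: read the wrist's pose just before it. get_calibration takes no time and is no camera call.
- ctrl.finish_job(): hands the job in, once; it reports no verdict.
The state is a dict: "clock": time; "joint_pos": joint angles; "joint_velocities": joint speeds; "joint_torque": joint torques, N m; "tool_pos": TCP position; "eef_rot": TCP orientation; "contact_force": force on the tool from outside, world axes, zero at the start; "moment": the same for the moment, N m; "gripper_width": finger opening in mm.
Only numpy, scipy, OpenCV 4.12 (cv2) and the standard library are available. Lean on these libraries where they do the work, as an engineer would, in place of code of your own. Each camera call takes 0.05 s, during which the arm holds its last target.

### The job

Swing the white bench cabinet's door open by its handle to about a right angle and take the long brush out of the holder on the inside of the door. Working from the tallest beaker to the shortest, scrub out every steel beaker on the bench: bristles right down to the bottom, up to the mouth, and down to the bottom again. Finish with all the beakers standing upright in the white drip tray, the brush standing bristles down in its holder again and the door fully shut; leave the amber bottle, the well plate and the timer that lie around the beakers where they are.

Things in the scene. Friction and masses are not known exactly. Their poses are not given: they have to be found in the camera images.
- cabinet: fixed white bench cabinet, 170 mm deep, 260 mm wide (y), 256 mm high, roofed, its front facing its own -x; origin at the centre of its underside
- cab_door (a joint): angle of the cabinet's door in rad: 0 shut, grows as it swings out, stop at 1.9. Hinged on a vertical axis at its +y (left, seen from the robot) edge, it swings clockwise seen from above, towards the robot. The panel is 248 mm wide, 15 mm thick, its top 250 mm above the bench. Light friction (about 0.1 N m) keeps it where it is left; no latch, no spring
- door_hinge (a point): point on the door's vertical hinge axis, at the height of the point door_handle; fixed to the door, its z up and its x pointing from the door's outer face to its inner face (its -x is the way the handle sticks out), its -y from the hinge along the panel
- door_handle (a point): point to grip on the door's handle, an upright steel bar 12 mm in diameter standing 40 mm clear (to its axis) of the outer face; the bar reaches from 126 to 244 mm above the bench (rounded top end), this point is on its axis 216 mm above the bench, 220 mm along the panel from the hinge. Two stays join the bar to the door 136 and 206 mm above the bench
- holder_floor (a point): centre of the inner floor of the brush holder, an open-topped square pocket of grey plastic on the inside of the door, inside 44 x 44 mm and 86 mm deep, walls 4 mm; it moves with the door; the floor is 26 mm above the bench, 50 mm from the door's hinge line towards the inner side and 130 mm from it along the panel. Axes as door_hinge
- brush: long brush, loose, 0.07 kg, 215 mm long, at the start standing bristles down in the holder inside the shut cabinet; origin at the centre of the bristles' flat lower end, z along the brush to the handle. Stiff white bristle head 30 mm across from 0 to 85 mm, wire 8 mm across to 140 mm, round grey handle 18 mm across from 140 to 215 mm
- brush_grip (a point): point on the axis of the brush's handle, 190 mm from the bristle end
- beaker_tall: open-topped stainless-steel beaker, a plain upright cylinder 60 mm across and 120 mm high (the tallest), wall 3 mm, bottom 6 mm thick, inside 54 mm across, about 0.25 kg, loose; origin at the centre of its underside, z up its axis. May be absent
- beaker_mid: open-topped stainless-steel beaker, a plain upright cylinder 64 mm across and 95 mm high (the middle one), wall 3 mm, bottom 6 mm thick, inside 58 mm across, about 0.25 kg, loose; origin at the centre of its underside, z up its axis. May be absent
- beaker_short: open-topped stainless-steel beaker, a plain upright cylinder 68 mm across and 70 mm high (the shortest), wall 3 mm, bottom 6 mm thick, inside 62 mm across, about 0.25 kg, loose; origin at the centre of its underside, z up its axis. May be absent
- tray: fixed white drip tray, an open shallow box 310 mm (its x) by 120 mm (its y), 16 mm high, walls 4 mm; origin at the centre of its underside, inner floor 5 mm above the bench
- amber_bottle: bystander: closed amber bottle 60 mm across, 115 mm high, standing among the beakers; origin at the centre of its underside
- microplate: bystander: flat white well plate 128 x 86 x 14 mm lying near the robot
- timer: bystander: flat white timer 70 x 70 x 22 mm lying near the robot
Mind the look-alikes: they are no part of the job. What is shaped like the beaker_tall but red is not meant.

How it is judged:
By the outcome, as a careful person would: the job done as asked, in the order asked, and still so for the second after the job is handed in, with the robot touching nothing.
Of beaker_tall, beaker_mid, beaker_short only 2 to 3 are there at a start; the rules pass over those that are not, and their reading is None.
At some moment in a run one of beaker_tall, beaker_mid, beaker_short may be knocked a few centimetres aside while the robot is not near it.
It also fails if it takes over 210 s, if anything falls off the work surface, if the arm or the gripper's body presses on something with over 40 N, if the wrist force passes 120 N, or if a joint passes its speed limit or range.

## Working session

There is one attempt and no reset: what is moved stays moved. The work goes in short steps, Python scripts to look and compute and a shell command to move; the robot and the scene stay as the last step left them, time stands still between calls to the robot, and variables do not carry over. Pictures are saved under pics/ and viewed, and the job is handed in when it is done.

```bash
ls -la; mkdir -p pics; python3 - <<'E'
from rig import ctrl, viewer
import cv2
print(ctrl.sense(), ctrl.grip_depth)
for n in ["scene","top","wrist"]:
    im,d=viewer.capture(n); cv2.imwrite(f"pics/{n}0.png",im[:,:,::-1]); print(n,viewer.get_calibration(n))
E
```

```text
total 12
drwxr-xr-x  3 agent agent 4096 Dec  7 01:21 .
drwxr-xr-x 23 root  root  4096 Dec  7 01:21 ..
drwxr-xr-x  2 agent agent 4096 Dec  7 01:21 pics
{'clock': 0.0, 'joint_pos': array([ 1.03649010e+00,  4.94186130e-01,  1.34614121e+00, -2.44582126e-05,
        1.30251133e+00, -9.54869795e-02]), 'joint_velocities': array([-0.00011778, -0.00141073,  0.00032643,  0.00024245,  0.00122592,
       -0.00161429]), 'joint_torque': array([ 1.43484463e-03, -8.78835082e+01, -3.81848466e+01,  7.07100844e-02,
        5.32530737e-02, -2.49742270e-04]), 'tool_pos': array([265.34126753, 565.44643742, 213.33302609]), 'eef_rot': array([ 0.59704557,  0.37879932, -0.37957709, -0.59663129]), 'contact_force': array([ 0.95025589, -0.17789532, -0.42384681]), 'moment': array([0.02749322, 0.01043054, 0.01062873]), 'gripper_width': 91.1390032276479} 18.8
scene {'K': array([[475.32995936,   0.        , 317.46586906],
       [  0.        , 475.32995936, 248.41862213],
       [  0.        ,   0.        ,   1.        ]]), 'rvec': array([ 2.75687807,  0.55913998, -0.10000967]), 'tvec': array([-512.73932486, -181.69984421, 1265.96215737])}
top {'K': array([[513.69157549,   0.        , 320.3319137 ],
       [  0.        , 513.69157549, 236.77364288],
       [  0.        ,   0.        ,   1.        ]]), 'rvec': array([ 2.14800411, -2.16736828,  0.1354107 ]), 'tvec': array([ -44.95602855,  596.31482385, 1154.33114828])}
wrist {'K': array([[357.63791799,   0.        , 317.94857375],
       [  0.        , 357.63791799, 242.62861872],
       [  0.        ,   0.        ,   1.        ]]), 'T_tool_cam': array([[ 9.99999317e-01, -1.43218120e-04, -1.16014824e-03,
         6.03613190e-01],
       [ 1.07684329e-03, -2.73290056e-01,  9.61931071e-01,
        -1.71286282e+02],
       [-4.54822937e-04, -9.61931663e-01, -2.73289715e-01,
         7.72072494e+01],
       [ 0.00000000e+00,  0.00000000e+00,  0.00000000e+00,
         1.00000000e+00]])}
```

View pics/scene0.png

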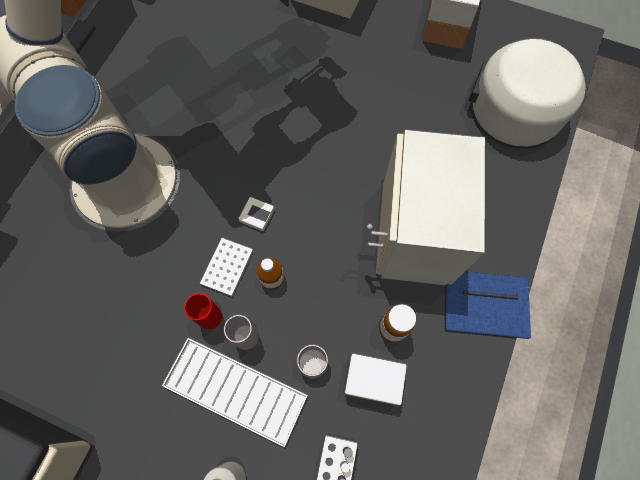

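View pics/top0.png

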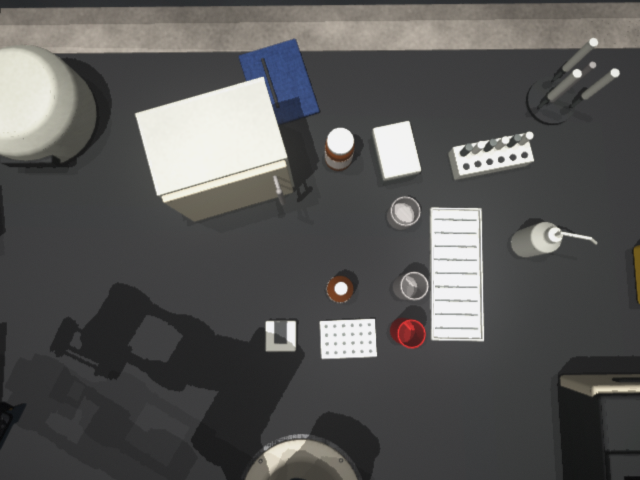

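View pics/wrist0.png

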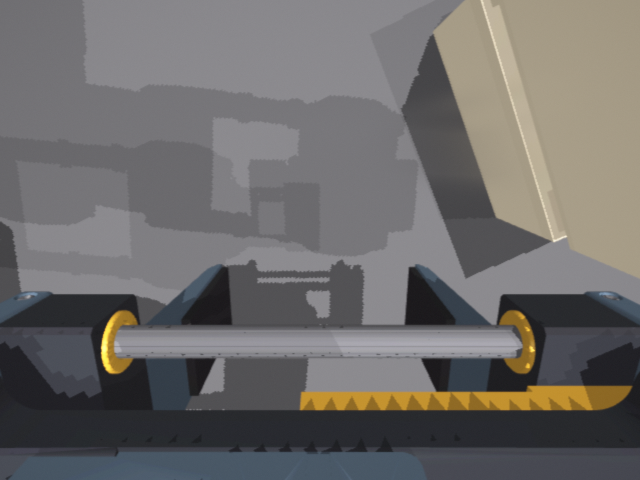

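```bash
cat > h.py <<'E'
from rig import ctrl, viewer
import numpy as np, cv2
from scipy.spatial.transform import Rotation as R
def cloud(name, cap=None):
    s=ctrl.sense() if name=="wrist" else None
    im,d=cap if cap else viewer.capture(name)
    c=viewer.get_calibration(name);K=c["K"]
    v,u=np.mgrid[0:480,0:640]
    P=np.stack([(u-K[0,2])*d/K[0,0],(v-K[1,2])*d/K[1,1],d],-1)
    if name=="wrist":
        T=c["T_tool_cam"]; P=P@T[:3,:3].T+T[:3,3]
        P=R.from_quat(s["eef_rot"]).apply(P.reshape(-1,3)).reshape(P.shape)+s["tool_pos"]
    else:
        P=(P-c["tvec"])@cv2.Rodrigues(c["rvec"])[0]
    P[d==0]=np.nan
    return im,P
def save(n,im,box=None,k=1):
    if box: im=im[box[1]:box[3],box[0]:box[2]]
    im=cv2.resize(im,None,fx=k,fy=k,interpolation=cv2.INTER_CUBIC)
    cv2.imwrite(f"pics/{n}.png",im[:,:,::-1])
def fitc(xy,r=None):
    from scipy.optimize import least_squares
    c0=np.r_[np.median(xy,0),r or 30]
    f=lambda p: np.hypot(*(xy-p[:2]).T)-(r or p[2])
    s=least_squares(f,c0,loss="soft_l1",f_scale=1.5); return s.x, np.sqrt(np.mean(s.fun**2))
E
python3 - <<'E'
from h import *
im,P=cloud("top"); im2,P2=cloud("scene")
np.savez("c0.npz",P=P,P2=P2)
def reg(P,b,zmin):
    Q=P[b[1]:b[3],b[0]:b[2]].reshape(-1,3); return Q[Q[:,2]>zmin]
for nm,b in dict(A=(390,265,435,305),B=(385,190,425,235),red=(392,312,430,352),bot=(322,272,360,306)).items():
    Q=reg(P,b,15); zt=np.nanpercentile(Q[:,2],97); rim=Q[Q[:,2]>zt-5]; print(nm,zt,fitc(rim[:,:2]), rim[:,:2].min(0),rim[:,:2].max(0),np.nanmax(Q[:,2]))
# scene
for nm,b in dict(A=(220,310,260,352),B=(295,340,332,382),red=(182,288,222,330)).items():
    Q=reg(P2,b,15); zt=np.nanpercentile(Q[:,2],97); rim=Q[Q[:,2]>zt-5]; print(nm,zt,fitc(rim[:,:2]))
print("bench",np.nanmedian(P[380:400,420:460,2]),np.nanmedian(P2[60:80,330:360,2]))
# cabinet roof
for PP,b in((P,(100,60,310,230)),(P2,(370,120,495,290))):
    Q=PP[b[1]:b[3],b[0]:b[2]].reshape(-1,3)
    T=Q[(Q[:,2]>235)&(Q[:,2]<270)]; print(cv2.minAreaRect(T[:,:2].astype(np.float32)), np.median(T[:,2]))
    print(cv2.boxPoints(cv2.minAreaRect(T[:,:2].astype(np.float32))))
    Q=PP[b[1]:b[3],b[0]:b[2]].reshape(-1,3)
Q=P[200:350,420:495].reshape(-1,3); Q=Q[(Q[:,2]>3)&(Q[:,2]<40)]; print("tray",cv2.minAreaRect(Q[:,:2].astype(np.float32)), cv2.boxPoints(cv2.minAreaRect(Q[:,:2].astype(np.float32))))
for nm,(u,v) in dict(timer=(281,336),plate=(348,338),hand=(278,184),hand2=(280,200),bottle2=(340,137),box=(397,150)).items(): print(nm,P[v,u])
save("tc",im,(120,70,320,230),4); save("sc",im2,(340,120,500,290),4)
E
```

```text
A 123.08494624045962 (array([ 479.86018721, -248.78225903,   28.1964022 ]), np.float64(0.943096054070186)) [ 450.47211609 -278.81296399] [ 507.88901424 -219.19609672] 125.6367420877654
B 73.24717293672403 (array([ 649.99365043, -243.09316116,   32.31328557]), np.float64(0.9985533641395293)) [ 616.58385523 -276.83075343] [ 683.71800916 -210.73416813] 77.25506586536873
red 122.36695394685364 (array([ 379.22434669, -239.6329963 ,   28.18524233]), np.float64(0.9489326081959467)) [ 350.31961307 -269.49083339] [ 408.65962561 -210.02635181] 124.7331255930356
bot 117.65976100408231 (array([475.9193241 , -92.60250308,   9.45242315]), np.float64(3.314324534841377)) [ 462.48716102 -106.22506251] [488.21874526 -80.49740438] 122.56013711617689
A 122.08948624667529 (array([ 477.30779873, -248.82184578,   28.17130619]), np.float64(0.9585852506148935))
B 73.09008446039236 (array([ 647.06991163, -242.92450185,   32.18454984]), np.float64(0.9138774654905724))
red 121.83576501360729 (array([ 376.57886052, -239.33691012,   28.29064577]), np.float64(1.0049308549402534))
bench 0.3319581900741494 0.8827355
[... 261 characters left out ...]
153.19422912597656), (225.04881286621094, 262.50933837890625), 16.07358741760254) 256.09425204870166
[[597.0408    248.16292  ]
 [669.72217    -4.0841084]
 [885.97314    58.22554  ]
 [813.29175   310.47256  ]]
tray ((510.4471740722656, -373.554443359375), (178.12493896484375, 356.37939453125), 87.9095458984375) [[ 329.1273  -456.05777]
 [ 685.26953 -469.05753]
 [ 691.7671  -291.05112]
 [ 335.62482 -278.05136]]
timer [369.44582811  41.703612    25.18482162]
plate [ 362.78731016 -112.06410087   14.26324015]
hand [681.53395508  33.85554654 210.82426822]
hand2 [656.73582104  32.882254   171.3874539 ]
bottle2 [800.24711738 -94.7074185  141.88604714]
box [ 787.33560285 -226.41691984   84.42297132]
```

```bash
python3 - <<'E'
from h import *
z=np.load("c0.npz")
for PP,b in((z["P"],(100,60,310,230)),(z["P2"],(370,120,495,290))):
    Q=PP[b[1]:b[3],b[0]:b[2]].reshape(-1,3)
    T=Q[(Q[:,2]>253.2)&(Q[:,2]<262)]
    th=np.radians(16.1);M=np.array([[np.cos(th),np.sin(th)],[-np.sin(th),np.cos(th)]])
    r=cv2.minAreaRect(T[:,:2].astype(np.float32));print(r)
    t=Q[(Q[:,2]>60)&(Q[:,2]<262)]; L=t[:,:2]@M.T
    # profile in cabinet x
    for lo,hi in((253,262),(247,252.5),(220,246),(130,215)):
        m=(t[:,2]>lo)&(t[:,2]<hi)
        print(lo,hi,m.sum(),np.percentile(L[m],[0.5,5,50,95,99.5],axis=0).round(1).tolist())
    c=L[(t[:,2]<246)&(t[:,2]>200)]
    fx=np.percentile(L[t[:,2]>253,0],1)
    h=(L[:,0]<fx-35)&(t[:,2]>195); print("bar",h.sum(),np.median(L[h],0),np.median(t[h],0))
Q=z["P"][195:350,420:495].reshape(-1,3); Q=Q[(Q[:,2]>12)&(Q[:,2]<22)&(Q[:,1]<-285)]; print("tray",cv2.minAreaRect(Q[:,:2].astype(np.float32)))
E
```

```text
((762.607666015625, 158.41943359375), (187.10528564453125, 260.2098388671875), 16.417951583862305)
253 262 11382 [[691.4, -187.6], [704.8, -175.7], [781.4, -58.3], [860.1, 57.3], [867.9, 68.9]]
247 252.5 913 [[683.0, -183.2], [684.0, -171.2], [691.4, -58.6], [736.8, 53.3], [847.4, 65.4]]
220 246 502 [[638.6, -187.3], [642.5, -176.4], [684.0, -73.6], [686.8, 53.6], [700.3, 67.5]]
130 215 1301 [[638.3, -187.7], [666.6, -174.8], [684.0, -68.1], [685.1, 51.0], [700.1, 62.3]]
bar 70 [ 641.37811281 -154.75928504] [659.70240936  29.76715424 230.45119354]
((760.6804809570312, 158.6099853515625), (184.0685577392578, 261.93017578125), 16.45722198486328)
253 262 9515 [[696.4, -187.8], [704.3, -177.6], [781.8, -67.5], [858.6, 56.6], [866.2, 69.8]]
247 252.5 862 [[681.3, -188.8], [682.2, -188.1], [690.7, -79.8], [811.7, 47.1], [863.2, 63.3]]
220 246 588 [[642.9, -189.3], [681.0, -188.7], [734.0, -187.3], [853.5, 18.8], [865.3, 61.8]]
130 215 1652 [[651.1, -189.2], [673.1, -188.8], [733.0, -187.4], [852.3, 7.7], [864.7, 59.8]]
bar 46 [ 649.20926524 -155.09493987] [666.57353343  31.61010946 211.01424058]
tray ((511.63250732421875, -368.64788818359375), (121.48889923095703, 310.2623596191406), 88.28040313720703)
```

View pics/tc.png

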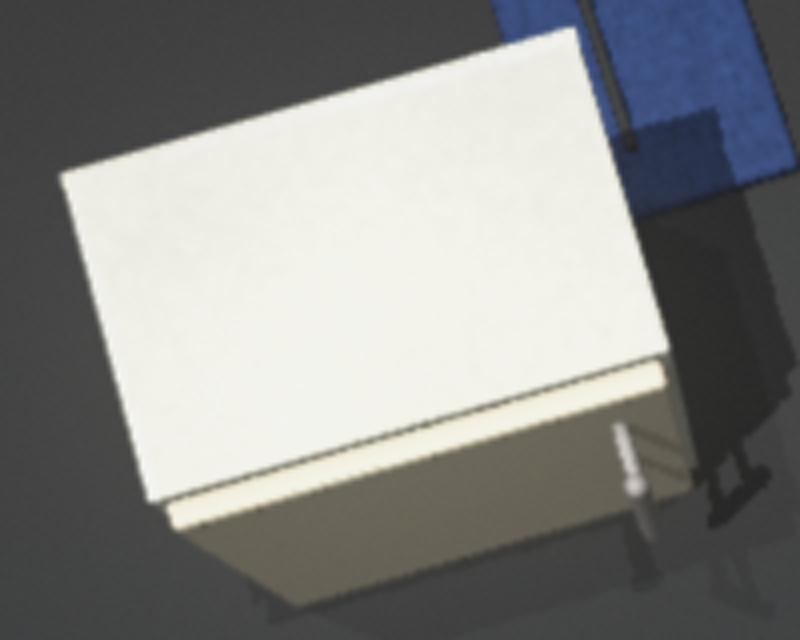

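View pics/sc.png

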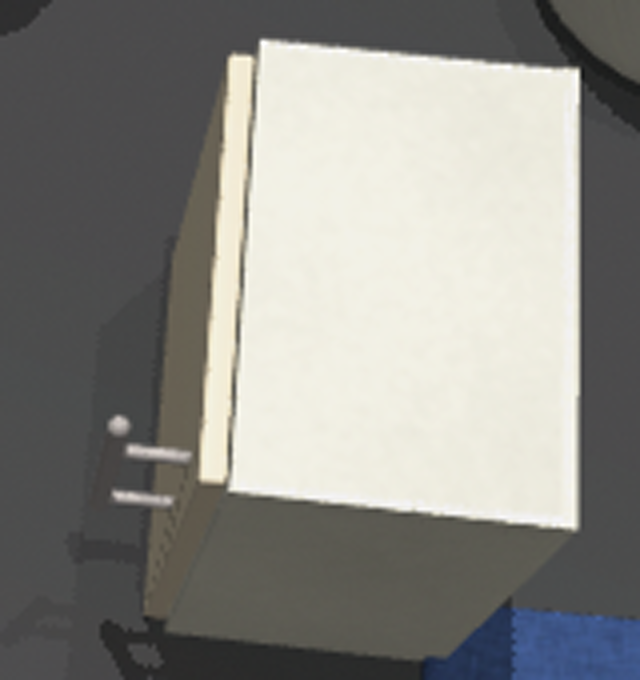

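```bash
cat >> h.py <<'E'
def plan(x=None,y=None,z=None,ang=None):
    """target TCP world; ang = world direction of tool x in deg (mod 180 nearest)"""
    s=ctrl.sense(); Rm=R.from_quat(s["eef_rot"]).as_matrix(); p=s["tool_pos"]
    t=np.array([p[i] if v is None else v for i,v in enumerate((x,y,z))],float)
    loc=Rm.T@(t-p); a=np.degrees(np.arctan2(Rm[1,0],Rm[0,0]))
    dy=0 if ang is None else (a-ang+90)%180-90   # +yaw about tool y(down) lowers ang
    print("clk",round(s["clock"],1),"p",p.round(1),"ang",round(a,1),"down",Rm[:,1].round(3),"j",s["joint_pos"].round(2),"F",s["contact_force"].round(1),"w",round(s["gripper_width"],1))
    print("travel",(loc/200).round(3).tolist(),"yaw",round(dy/180,4),"alt",round((dy-180*np.sign(dy))/180,4),"rows>=",max(np.linalg.norm(loc)/41.7,abs(dy)/7.16).round(1))
E
python3 -c "
from h import *
plan(600,-60,300,106)"
```

```text
clk 0.2 p [265.5 565.7 213.7] ang 64.9 down [-0. -0. -1.] j [ 1.04  0.49  1.35  0.    1.3  -0.1 ] F [ 0.3 -0.9 -0.4] w 91.0
travel [-2.121, -0.431, -2.843] yaw -0.2286 alt 0.7714 rows>= 17.1
```

```bash
python3 -m inch '[{"travel":[0,-0.6,0],"yaw":-0.2},{"travel":[0,-0.6,0],"yaw":-0.2},{"travel":[0,-0.6,0],"yaw":-0.2},{"travel":[0,-0.6,0],"yaw":-0.2},{"travel":[0,-0.6,0],"yaw":-0.2286}]' 1; python3 -c "
from h import *
plan(660,29,330,106.2)"
```

```text
clock: 0.67
tool_pos: [266.0, 566.7, 336.6]
eef_rot: [0.449, 0.547, -0.544, -0.45]
contact_force: [-0.5, 0.2, -1.0]
gripper_width: 91.2
clk 0.7 p [266.  566.7 336.6] ang 101.0 down [ 0.002  0.004 -1.   ] j [ 1.04  0.41  1.16  0.    1.57 -0.73] F [-0.5  0.2 -1. ] w 91.2
travel [-3.016, 0.027, -1.419] yaw -0.0287 alt 0.9713 rows>= 16.0
```

```bash
for i in 1 2 3; do python3 -m inch '[{"travel":[-0.9,0,-0.43],"yaw":0},{"travel":[-0.9,0,-0.43],"yaw":0},{"travel":[-0.9,0,-0.43],"yaw":0},{"travel":[-0.9,0,-0.43],"yaw":0},{"travel":[-0.9,0,-0.43],"yaw":0}]' 1 | tail -5 | head -1; done; python3 -c "
from h import *
plan(660,29,300,106.2)"
```

```text
clock: 1.08
clock: 1.5
clock: 1.92
clk 1.9 p [620.4  80.1 333.7] ang 100.6 down [ 0. -0. -1.] j [ 0.03  0.41  1.16 -0.    1.57 -1.72] F [ 1.3 -0.2  0.2] w 91.1
travel [-0.287, 0.169, -0.148] yaw -0.0311 alt 0.9689 rows>= 1.7
```

```bash
python3 -m inch '[{"travel":[-0.287,0.169,-0.148],"yaw":-0.031},{"travel":[-0.287,0.169,-0.148],"yaw":-0.031},{"travel":[-0.287,0.169,-0.148],"yaw":-0.031},{"travel":[-0.287,0.169,-0.148],"yaw":-0.031}]'; python3 - <<'E'
from h import *
im,P=cloud("wrist"); save("w1",im)
plan(660,29,197,106.2)
u,v=np.meshgrid(range(640),range(480))
E
```

```text
clock: 2.25
tool_pos: [658.8, 30.6, 298.6]
eef_rot: [-0.424, -0.565, 0.566, 0.426]
contact_force: [0.4, 0.7, -0.4]
gripper_width: 91.3
clk 2.3 p [658.6  31.8 299.7] ang 106.2 down [-0.001  0.    -1.   ] j [-0.04  0.48  1.13  0.    1.53 -1.9 ] F [-0.1  0.8  0.4] w 91.3
travel [-0.015, 0.513, -0.003] yaw -0.0001 alt 0.9999 rows>= 2.5
```

View pics/w1.png

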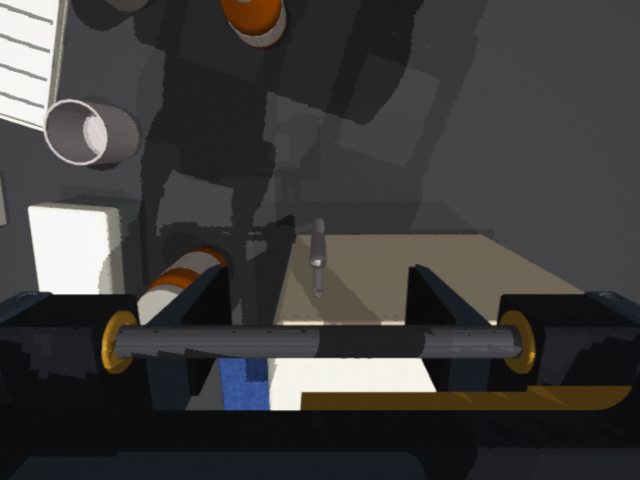

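```bash
python3 - <<'E'
from h import *
im,P=cloud("wrist")
for v in range(216,300,6): print(v,P[v,318].round(1))
E
python3 -m inch '[{"travel":[-0.012,0.3,-0.003],"yaw":0},{"travel":[-0.012,0.3,-0.003],"yaw":0},{"travel":[-0.012,0.3,-0.003],"yaw":0}]'
```

```text
216 [676.7  37.1   1.9]
222 [653.7  30.6 146.9]
228 [653.8  30.6 170.5]
234 [653.9  30.6 191.1]
240 [653.7  30.6 210.1]
246 [654.1  30.8 224.6]
252 [654.   30.7 239.7]
258 [656.4  31.4 244.9]
264 [660.7  32.7 244.3]
270 [676.7  37.3 210.5]
276 [681.3  38.6 211. ]
282 [686.4  40.1 210.2]
288 [691.2  41.5 210.3]
294 [695.9  42.8 210.8]
clock: 2.6
tool_pos: [657.7, 31.0, 236.9]
eef_rot: [-0.422, -0.565, 0.567, 0.426]
contact_force: [-1.0, 0.4, 0.0]
gripper_width: 91.0
```

```bash
python3 -c "
from h import *
plan(659.6,31,197,106.2)"; python3 -m inch '[{"travel":[0,0.2,0.01],"yaw":0},{"travel":[0,0.2,0.01],"yaw":0},{"travel":[0,0.2,-0.008],"yaw":0}]'; python3 -m inch '[{"travel":[0,0,0],"yaw":0},{"travel":[0,0,0],"yaw":0},{"travel":[0,0,0],"yaw":0},{"travel":[0,0,0],"yaw":0},{"travel":[0,0,0],"yaw":0}]' -1 25 ; python3 -m inch '[{"travel":[0,0,0],"yaw":0},{"travel":[0,0,0],"yaw":0},{"travel":[0,0,0],"yaw":0}]'
```

```text
clk 2.6 p [657.7  31.  236.9] ang 106.3 down [-0.005  0.    -1.   ] j [-0.04  0.53  1.22  0.    1.4  -1.9 ] F [-1.   0.4  0. ] w 91.0
travel [-0.003, 0.2, -0.01] yaw 0.0006 alt -0.9994 rows>= 1.0
clock: 2.85
tool_pos: [660.7, 31.0, 201.1]
eef_rot: [-0.424, -0.565, 0.566, 0.425]
contact_force: [0.7, -0.6, 1.4]
gripper_width: 91.2
clock: 3.27
tool_pos: [661.8, 30.3, 200.9]
eef_rot: [0.425, 0.566, -0.565, -0.424]
contact_force: [0.1, 0.0, -0.6]
gripper_width: 60.7
clock: 3.52
tool_pos: [661.5, 30.2, 200.2]
eef_rot: [-0.424, -0.566, 0.566, 0.424]
contact_force: [0.8, -0.3, -0.9]
gripper_width: 40.7
```

```bash
python3 -m inch '[{"travel":[0,0,0],"yaw":0},{"travel":[0,0,0],"yaw":0},{"travel":[0,0,0],"yaw":0},{"travel":[0,0,0],"yaw":0},{"travel":[0,0,0],"yaw":0}]' -1 20 ; python3 -m inch '[{"travel":[0,0,0],"yaw":0},{"travel":[0,0,0],"yaw":0},{"travel":[0,0,0],"yaw":0}]'; python3 -c "
import numpy as np
for d in (2,4,6,8,10,12,15,16,20,25):
  t=np.radians(d);c,s=np.cos(t),np.sin(t);print(d,((220*(1-c)+47.5*s)/200).round(4),((220*s-47.5*(1-c))/200).round(4),round(d/180,4))"
```

```text
clock: 3.93
tool_pos: [661.3, 31.2, 200.1]
eef_rot: [0.424, 0.566, -0.565, -0.425]
contact_force: [-0.9, 8.4, -1.0]
gripper_width: 11.6
clock: 4.18
tool_pos: [661.3, 31.2, 200.1]
eef_rot: [0.424, 0.566, -0.565, -0.425]
contact_force: [-0.9, 5.6, 0.4]
gripper_width: 11.5
2 0.009 0.0382 0.0111
4 0.0192 0.0762 0.0222
6 0.0309 0.1137 0.0333
8 0.0438 0.1508 0.0444
10 0.058 0.1874 0.0556
12 0.0734 0.2235 0.0667
15 0.099 0.2766 0.0833
16 0.1081 0.294 0.0889
20 0.1476 0.3619 0.1111
25 0.2034 0.4426 0.1389
```

```bash
python3 -m inch '[{"travel":[0.009,0,0.038],"yaw":0.011},{"travel":[0.019,0,0.076],"yaw":0.022},{"travel":[0.031,0,0.114],"yaw":0.033},{"travel":[0.044,0,0.151],"yaw":0.044},{"travel":[0.058,0,0.187],"yaw":0.0556}]'; python3 -c "
from h import *
plan()"
```

```text
clock: 4.6
tool_pos: [622.2, 32.7, 200.1]
eef_rot: [0.472, 0.527, -0.525, -0.473]
contact_force: [3.6, 16.2, -1.9]
gripper_width: 11.8
clk 4.6 p [622.2  32.7 200.1] ang 96.2 down [ 0.     0.003 -1.   ] j [-0.04  0.5   1.37  0.    1.27 -1.72] F [ 3.6 16.2 -1.9] w 11.8
travel [0.0, 0.0, 0.0] yaw 0.0 alt 0.0 rows>= 0.0
```

```bash
python3 -m inch '[{"travel":[0.029,0,0.076],"yaw":0.022},{"travel":[0.054,0,0.151],"yaw":0.044},{"travel":[0.083,0,0.223],"yaw":0.0667},{"travel":[0.118,0,0.294],"yaw":0.0889},{"travel":[0.158,0,0.362],"yaw":0.111}]'; python3 -m inch '[{"travel":[0.019,0,0.076],"yaw":0.022},{"travel":[0.044,0,0.151],"yaw":0.044},{"travel":[0.073,0,0.223],"yaw":0.0667},{"travel":[0.108,0,0.294],"yaw":0.0889},{"travel":[0.148,0,0.362],"yaw":0.111}]';python3 -c "
from h import *
plan()"
```

```text
clock: 5.02
tool_pos: [547.1, 56.1, 200.1]
eef_rot: [-0.557, -0.437, 0.435, 0.557]
contact_force: [11.1, 18.2, -9.0]
gripper_width: 11.5
clock: 5.43
tool_pos: [485.6, 102.5, 200.2]
eef_rot: [-0.624, -0.334, 0.33, 0.624]
contact_force: [22.5, 21.3, -22.9]
gripper_width: 11.6
clk 5.4 p [485.6 102.5 200.2] ang 56.1 down [ 0.005  0.003 -1.   ] j [ 0.09  0.33  1.68  0.    1.13 -0.89] F [ 22.5  21.3 -22.9] w 11.6
travel [0.0, 0.0, 0.0] yaw 0.0 alt 0.0 rows>= 0.0
```

```bash
python3 -m inch '[{"travel":[0.042,0,0.076],"yaw":0.022},{"travel":[0.066,0,0.151],"yaw":0.044},{"travel":[0.097,0,0.223],"yaw":0.0667},{"travel":[0.133,0,0.294],"yaw":0.0889},{"travel":[0.173,0,0.362],"yaw":0.111}]'; python3 -c "
from h import *
plan()
from scipy.optimize import least_squares
p=np.array([[661,31.2],[622.2,32.7],[547.1,56.1],[485.6,102.5],ctrl.sense()['tool_pos'][:2]])
print(least_squares(lambda q:np.hypot(*(p-q[:2]).T)-q[2],[645,254,225]).x)
"
```

```text
clock: 5.85
tool_pos: [442.1, 169.8, 200.1]
eef_rot: [0.672, 0.219, -0.219, -0.672]
contact_force: [6.1, 0.9, -7.6]
gripper_width: 11.5
clk 5.8 p [442.1 169.8 200.1] ang 36.1 down [ 0. -0. -1.] j [ 0.24  0.3   1.72 -0.    1.12 -0.39] F [ 6.1  0.9 -7.6] w 11.5
travel [0.0, 0.0, 0.0] yaw 0.0 alt 0.0 rows>= 0.0
[650.60623158 256.87582117 225.93077103]
```

```bash
python3 -m inch '[{"travel":[0.022,0,0.076],"yaw":0.022},{"travel":[0.047,0,0.151],"yaw":0.044},{"travel":[0.076,0,0.223],"yaw":0.0667},{"travel":[0.111,0,0.294],"yaw":0.0889},{"travel":[0.151,0,0.362],"yaw":0.111}]'; python3 -m inch '[{"travel":[0,0,0],"yaw":0},{"travel":[0,0,0],"yaw":0},{"travel":[0,0,0],"yaw":0},{"travel":[0,0,0],"yaw":0},{"travel":[0,0,0],"yaw":0}]' 0.2; python3 -c "
from h import *
plan(z=310)"
```

```text
clock: 6.27
tool_pos: [424.8, 246.4, 200.1]
eef_rot: [0.7, 0.1, -0.099, -0.7]
contact_force: [14.4, -1.0, -11.6]
gripper_width: 11.5
clock: 6.68
tool_pos: [424.2, 245.1, 200.2]
eef_rot: [0.7, 0.1, -0.1, -0.7]
contact_force: [0.4, 0.3, -0.4]
gripper_width: 41.6
clk 6.7 p [424.2 245.1 200.2] ang 16.3 down [-0. -0. -1.] j [ 0.4   0.32  1.69 -0.    1.13  0.12] F [ 0.4  0.3 -0.4] w 41.6
travel [-0.0, -0.549, -0.0] yaw 0.0 alt 0.0 rows>= 2.6
```

Raise, then back away toward -x and look from all cameras.

```bash
python3 -m inch '[{"travel":[0,-0.2,0],"yaw":0},{"travel":[0,-0.4,0],"yaw":0},{"travel":[0,-0.6,0],"yaw":0},{"travel":[0,-0.7,0],"yaw":0},{"travel":[0,-0.7,0],"yaw":0}]' 0.2; python3 -m inch '[{"travel":[0,0,0.6],"yaw":0},{"travel":[0,0,0.6],"yaw":0},{"travel":[0,0,0.6],"yaw":0},{"travel":[0,0,0.6],"yaw":0},{"travel":[0,0,0.6],"yaw":0}]';  python3 - <<'E'
from h import *
plan()
im,P=cloud("top");save("t2",im); im2,P2=cloud("scene"); save("s2",im2); np.savez("c1.npz",P=P,P2=P2,im=im,im2=im2)
E
```

```text
clock: 7.1
tool_pos: [425.9, 246.0, 344.9]
eef_rot: [-0.699, -0.103, 0.098, 0.701]
contact_force: [0.8, -0.5, -0.4]
gripper_width: 54.6
clock: 7.52
tool_pos: [389.7, 361.8, 339.3]
eef_rot: [0.7, 0.101, -0.102, -0.7]
contact_force: [-0.1, -0.3, 0.4]
gripper_width: 54.5
clk 7.5 p [389.7 361.8 339.3] ang 16.5 down [-0.001 -0.001 -1.   ] j [0.64 0.26 1.37 0.   1.51 0.35] F [-0.1 -0.3  0.4] w 54.5
travel [0.0, 0.0, 0.0] yaw 0.0 alt 0.0 rows>= 0.0
```

View pics/t2.png

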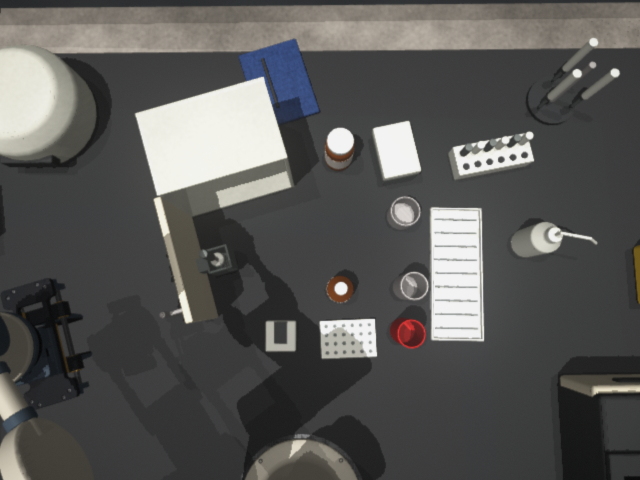

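View pics/s2.png

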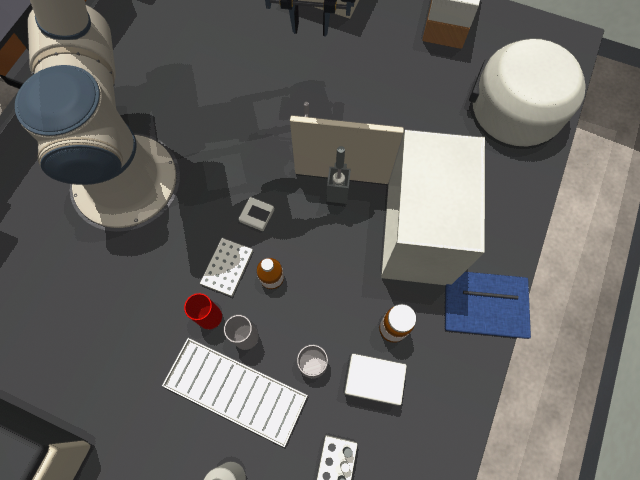

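```bash
python3 - <<'E'
from h import *
z=np.load("c1.npz"); P,P2=z["P"],z["P2"]
save("tb",z["im"],(150,190,250,330),5);save("sb",z["im2"],(280,100,420,220),5)
hg=np.array([648,256.]); th=np.radians(16.1)
ax=np.array([-np.cos(th),-np.sin(th)]); inn=np.array([np.sin(th),-np.cos(th)])
for PP in(P,P2):
    Q=PP.reshape(-1,3); L=np.c_[(Q[:,:2]-hg)@ax,(Q[:,:2]-hg)@inn,Q[:,2]]
    m=(abs(L[:,0]-130)<60)&(L[:,1]>18)&(L[:,1]<110)&(L[:,2]>100)&(L[:,2]<260)
    B=L[m]
    for a,b in((100,108),(108,118),(125,150),(150,165),(165,180),(180,195),(195,210),(210,225),(225,236),(236,250)):
        k=(B[:,2]>a)&(B[:,2]<b)
        if k.sum(): print(a,b,k.sum(),B[k].min(0).round(1),B[k].max(0).round(1),np.median(B[k],0).round(1), np.median(Q[m][k],0).round(1))
    d=(L[:,2]>246)&(L[:,2]<254)&(abs(L[:,1])<40)&(L[:,0]>0)&(L[:,0]<270)
    D=Q[d]; print(d.sum(),cv2.minAreaRect(D[:,:2].astype(np.float32)),L[d].min(0),L[d].max(0))
E
```

```text
100 108 71 [101.4  26.  100. ] [151.7  76.7 108. ] [132.1  57.2 105.3] [534.  164.5 105.3]
108 118 262 [ 99.   23.3 108. ] [151.4  76.4 117.7] [129.1  53.3 112.1] [537.9 169.9 112.1]
125 150 6 [124.8  50.1 126.5] [129.1  52.4 145.9] [127.6  51.9 135.8] [539.8 171.1 135.8]
165 180 7 [123.5  48.2 168.9] [134.4  57.  177.2] [130.8  54.1 171.6] [537.3 167.7 171.6]
180 195 17 [121.6  46.1 180. ] [134.1  57.5 194.8] [130.8  55.  187.2] [538.2 167.7 187.2]
195 210 16 [121.   46.9 196.2] [134.2  57.1 209.3] [129.8  55.6 203.7] [538.8 166.9 203.7]
210 225 13 [120.2  45.3 210.2] [134.1  56.8 223.3] [131.5  54.7 216. ] [536.9 167.5 216. ]
225 236 14 [120.5  46.8 225.8] [134.4  57.  235.2] [130.2  55.4 230.7] [538.3 167.7 230.7]
236 250 69 [117.1  40.3 236.3] [134.   57.4 245. ] [125.7  49.1 241.4] [540.9 174.1 241.4]
1009 ((528.7899780273438, 229.21743774414062), (243.58120727539062, 16.314443588256836), 15.773113250732422) [ 1.93480857e-01 -1.56379151e+01  2.46021199e+02] [243.74574336   1.38539963 253.93056508]
100 108 91 [102.   23.9 100.1] [152.7  76.5 108. ] [130.9  60.8 104.5] [539.  161.
[... 315 characters left out ...]
35.5  57.5 179.9] [126.2  56.2 174.9] [542.3 166.4 174.9]
180 195 26 [120.   50.7 180.7] [136.3  59.  193.1] [128.7  55.8 187. ] [540.6 166.7 187. ]
195 210 27 [119.3  48.9 196. ] [137.1  59.1 209.5] [127.3  56.6 203.8] [541.8 166.2 203.8]
210 225 25 [119.5  48.2 210.2] [134.6  58.1 224.6] [127.5  57.  216.1] [541.4 165.6 216.1]
225 236 22 [119.9  52.5 226. ] [135.3  59.4 234.9] [128.2  56.7 231.3] [541.1 165.3 231.3]
236 250 54 [120.2  41.8 236.6] [136.2  58.8 245.1] [127.9  51.7 241.4] [538.9 171.4 241.4]
724 ((527.3175048828125, 229.4400634765625), (245.0637664794922, 17.972333908081055), 15.894746780395508) [  0.80750095 -17.25102789 246.01003677] [245.8341706    1.33015356 253.95718308]
```

View pics/tb.png

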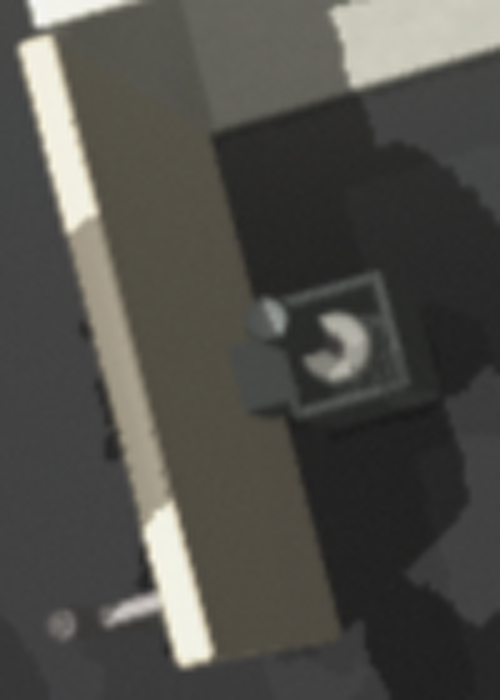

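View pics/sb.png

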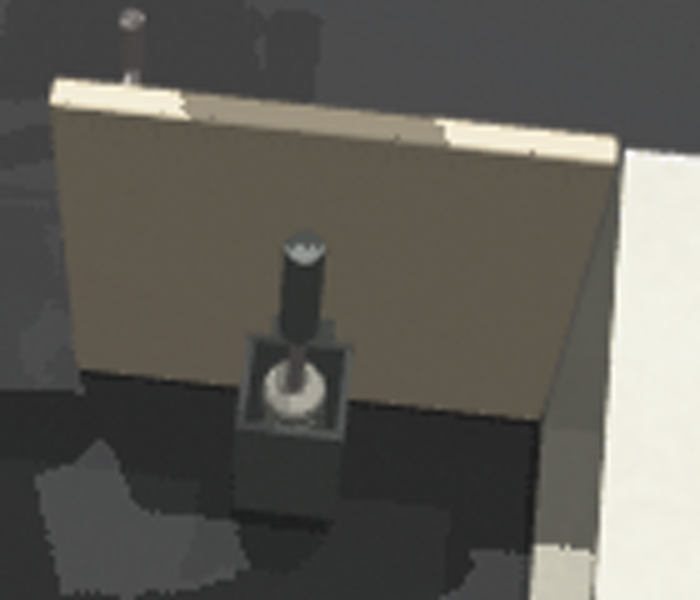

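```bash
python3 -c "
from h import *
plan(539.4,172.8,300,16.1)"
```

```text
clk 7.6 p [390.4 360.1 339.7] ang 16.3 down [-0.001 -0.001 -1.   ] j [ 0.63  0.26  1.38 -0.    1.51  0.35] F [ 0.  -0.3 -0.4] w 54.8
travel [0.452, 0.199, -1.108] yaw 0.0013 alt -0.9987 rows>= 5.8
```

```bash
python3 -m inch '[{"travel":[0.1,0,-0.2],"yaw":0},{"travel":[0.2,0,-0.4],"yaw":0},{"travel":[0.3,0,-0.6],"yaw":0},{"travel":[0.4,0,-0.8],"yaw":0},{"travel":[0.452,0,-0.99],"yaw":0}]';python3 -c "
from h import *
plan(539.4,172.8,300,16.1)"
```

```text
clock: 8.03
tool_pos: [528.8, 201.3, 340.0]
eef_rot: [0.7, 0.1, -0.1, -0.7]
contact_force: [0.3, 0.9, 0.5]
gripper_width: 55.2
clk 8.0 p [528.8 201.3 340. ] ang 16.2 down [ 0. -0. -1.] j [ 0.26  0.31  1.3  -0.    1.53 -0.03] F [0.3 0.9 0.5] w 55.2
travel [0.011, 0.2, -0.151] yaw 0.0008 alt -0.9992 rows>= 1.2
```

```bash
python3 -m inch '[{"travel":[0.01,0,-0.12],"yaw":0},{"travel":[0.01,0,-0.12],"yaw":0},{"travel":[0.01,0,-0.12],"yaw":0}]';python3 -c "
from h import *
plan(539.4,172.8,300,16.1)"
```

```text
clock: 8.28
tool_pos: [536.4, 179.3, 339.9]
eef_rot: [0.7, 0.099, -0.099, -0.7]
contact_force: [-0.0, 0.6, -0.7]
gripper_width: 54.8
clk 8.3 p [536.4 179.3 339.9] ang 16.1 down [-0. -0. -1.] j [ 0.22  0.31  1.3  -0.    1.53 -0.06] F [-0.   0.6 -0.7] w 54.8
travel [0.006, 0.2, -0.035] yaw -0.0001 alt 0.9999 rows>= 1.0
```

```bash
python3 -m inch '[{"travel":[0.006,0.2,-0.034],"yaw":0},{"travel":[0.006,0.2,-0.034],"yaw":0},{"travel":[0.006,0.2,-0.034],"yaw":0},{"travel":[0.006,0.2,-0.034],"yaw":0}]';python3 - <<'E'
from h import *
plan(539.4,172.8,197,16.1)
im,P=cloud("wrist");save("w3",im)
E
```

```text
clock: 8.62
tool_pos: [539.0, 176.1, 301.4]
eef_rot: [-0.7, -0.101, 0.1, 0.7]
contact_force: [0.5, -0.3, -0.4]
gripper_width: 54.8
clk 8.6 p [539.  176.1 301.4] ang 16.3 down [ 0.  0. -1.] j [ 0.21  0.34  1.36  0.    1.44 -0.07] F [ 0.5 -0.3 -0.4] w 54.8
travel [-0.003, 0.522, -0.017] yaw 0.0013 alt -0.9987 rows>= 2.5
```

View pics/w3.png

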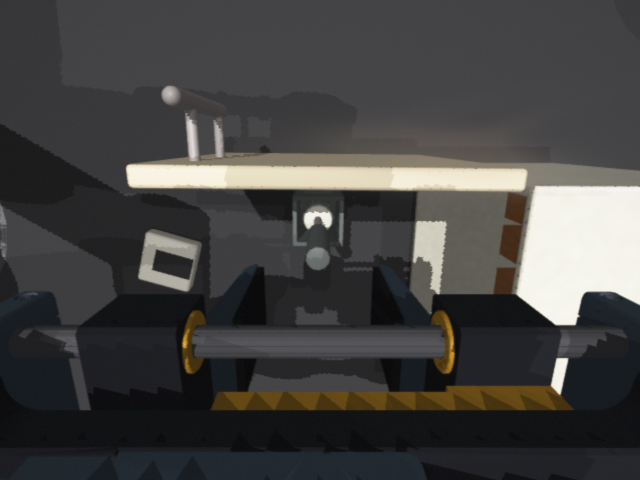

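```bash
python3 - <<'E'
from h import *
im,P=cloud("wrist")
for v in range(246,272,4): print(v,P[v,318].round(1))
Q=P[240:280,300:336].reshape(-1,3);Q=Q[(Q[:,2]>237)];print(len(Q),fitc(Q[:,:2]),Q.mean(0))
plan(539.4,172.8,197,16.1)
E
```

```text
246 [537.8 183.  233.3]
250 [537.8 182.8 242.2]
254 [538.5 180.2 242.7]
258 [539.5 176.9 240.9]
262 [540.2 174.4 241.7]
266 [541.2 171.2 240.6]
270 [541.8 169.  242.3]
500 (array([538.49201082, 175.49596909,   6.07380524]), np.float64(2.062530107418384)) [538.46992891 175.58095949 241.03875319]
clk 8.7 p [539.5 176.2 301.9] ang 16.4 down [ 0.002  0.001 -1.   ] j [ 0.21  0.34  1.36  0.    1.44 -0.07] F [-0.1  0.2  0.2] w 54.5
travel [-0.006, 0.524, -0.016] yaw 0.0014 alt -0.9986 rows>= 2.5
```

```bash
python3 -m inch '[{"travel":[-0.003,0.18,-0.006],"yaw":0},{"travel":[-0.003,0.36,-0.006],"yaw":0},{"travel":[-0.003,0.524,-0.006],"yaw":0},{"travel":[-0.003,0.524,-0.006],"yaw":0},{"travel":[-0.003,0.524,-0.006],"yaw":0}]'; python3 -m inch '[{"travel":[0,0,0],"yaw":0},{"travel":[0,0,0],"yaw":0},{"travel":[0,0,0],"yaw":0},{"travel":[0,0,0],"yaw":0},{"travel":[0,0,0],"yaw":0}]' -1 25;python3 -m inch '[{"travel":[0,0,0],"yaw":0},{"travel":[0,0,0],"yaw":0},{"travel":[0,0,0],"yaw":0},{"travel":[0,0,0],"yaw":0},{"travel":[0,0,0],"yaw":0}]' -1 25
```

```text
clock: 9.13
tool_pos: [538.6, 174.6, 195.8]
eef_rot: [0.7, 0.1, -0.101, -0.7]
contact_force: [-0.0, 0.3, 1.1]
gripper_width: 54.6
clock: 9.55
tool_pos: [539.2, 174.4, 196.2]
eef_rot: [-0.7, -0.101, 0.1, 0.7]
contact_force: [0.8, -0.2, 0.6]
gripper_width: 24.0
clock: 9.97
tool_pos: [539.1, 174.3, 195.8]
eef_rot: [0.7, 0.101, -0.1, -0.7]
contact_force: [-0.3, 0.3, 6.1]
gripper_width: 17.3
```

```bash
python3 -m inch '[{"travel":[0,-0.1,0],"yaw":0},{"travel":[0,-0.22,0],"yaw":0},{"travel":[0,-0.36,0],"yaw":0},{"travel":[0,-0.52,0],"yaw":0},{"travel":[0,-0.7,0],"yaw":0}]'; python3 -c "
from h import *
plan(478.5,-150,335)"
```

```text
clock: 10.38
tool_pos: [538.0, 174.1, 335.9]
eef_rot: [0.7, 0.1, -0.101, -0.7]
contact_force: [0.9, 0.5, -0.9]
gripper_width: 17.3
clk 10.4 p [538.  174.1 335.9] ang 16.3 down [-0.002 -0.    -1.   ] j [ 0.21  0.31  1.3   0.    1.53 -0.08] F [ 0.9  0.5 -0.9] w 17.3
travel [-0.741, 0.006, -1.472] yaw 0.0 alt 0.0 rows>= 7.9
```

```bash
cat >> h.py <<'E'
def beakers(boxes_top=None):
    im,P=cloud("top"); im2,P2=cloud("scene")
    out={}
    for k,PP in(("top",P),("scene",P2)):
        Q=PP.reshape(-1,3); m=(Q[:,0]>300)&(Q[:,0]<760)&(Q[:,1]<-150)&(Q[:,1]>-450)&(Q[:,2]>40)&(Q[:,2]<140); Q=Q[m]
        # cluster on grid
        g=np.zeros((480,320),np.uint8); ij=np.c_[(Q[:,0]-290),(Q[:,1]+455)].astype(int); g[ij[:,0],ij[:,1]]=1
        g=cv2.dilate(g,np.ones((9,9))); n,lab=cv2.connectedComponents(g)
        for i in range(1,n):
            q=Q[lab[ij[:,0],ij[:,1]]==i]
            if len(q)<40: continue
            zt=np.percentile(q[:,2],97); r=q[q[:,2]>zt-5]; f,e=fitc(r[:,:2]); print(k,"top z",zt.round(1),"c",f.round(1),"rms",e.round(2),len(r))
    return im,im2
E
python3 - <<'E'
from h import *
im,im2=beakers(); save("t4",im); save("s4",im2)
E
```

```text
top top z 123.0 c [ 379.3 -239.7   28.2] rms 0.98 121
top top z 123.3 c [ 479.8 -248.9   28.2] rms 0.93 107
top top z 74.7 c [ 650.  -242.8   32.2] rms 0.88 92
top top z 84.8 c [ 955.8 -215.   212.5] rms 8.61 333
top top z 55.8 c [ 950.5 -403.   198.7] rms 5.2 147
scene top z 122.1 c [ 376.5 -239.3   28.3] rms 1.02 118
scene top z 121.9 c [ 477.3 -248.8   28.3] rms 1.01 135
scene top z 72.6 c [ 647.1 -242.9   32.1] rms 0.91 119
scene top z 83.5 c [1035.2 -209.7  292.7] rms 9.19 477
scene top z 54.9 c [1098.  -384.8  348.4] rms 5.75 215
```

View pics/s4.png

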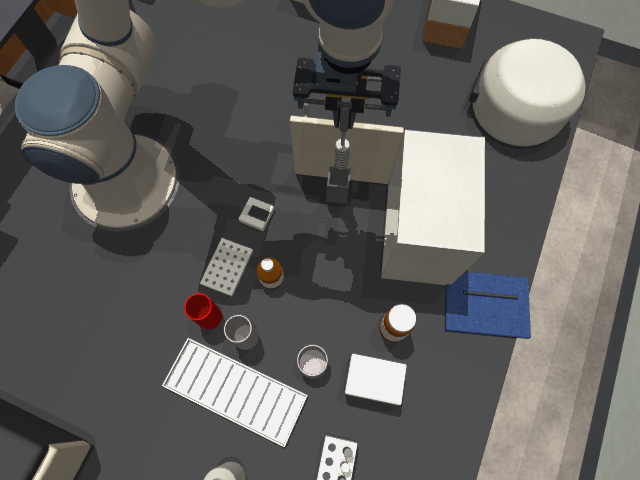

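```bash
python3 -m inch '[{"travel":[-0.08,0,-0.17],"yaw":0},{"travel":[-0.16,0,-0.35],"yaw":0},{"travel":[-0.25,0,-0.55],"yaw":0},{"travel":[-0.34,0,-0.75],"yaw":0},{"travel":[-0.43,0,-0.95],"yaw":0}]';python3 -m inch '[{"travel":[-0.09,0,-0.2],"yaw":0},{"travel":[-0.18,0,-0.4],"yaw":0},{"travel":[-0.27,0,-0.6],"yaw":0},{"travel":[-0.36,0,-0.8],"yaw":0},{"travel":[-0.43,0,-0.95],"yaw":0}]';python3 -m inch '[{"travel":[0,0,0],"yaw":0},{"travel":[0,0,0],"yaw":0},{"travel":[0,0,0],"yaw":0}]';  python3 -c "
from h import *
plan(478.5,-248.8,335)"
```

```text
clock: 10.9
tool_pos: [509.7, -27.3, 334.8]
eef_rot: [-0.7, -0.1, 0.101, 0.7]
contact_force: [1.4, -0.6, -0.5]
gripper_width: 17.4
clock: 11.32
tool_pos: [480.5, -233.9, 334.8]
eef_rot: [-0.7, -0.1, 0.1, 0.7]
contact_force: [1.9, -0.9, -0.7]
gripper_width: 17.3
clock: 11.57
tool_pos: [481.2, -231.8, 334.7]
eef_rot: [-0.7, -0.1, 0.1, 0.7]
contact_force: [0.2, 1.5, 0.9]
gripper_width: 17.7
clk 11.6 p [ 481.2 -231.8  334.7] ang 16.3 down [-0.001  0.001 -1.   ] j [-0.56  0.26  1.38  0.    1.5  -0.85] F [0.2 1.5 0.9] w 17.7
travel [-0.037, -0.001, -0.078] yaw 0.0 alt 0.0 rows>= 0.4
```

```bash
python3 -m inch '[{"travel":[-0.037,0,-0.078],"yaw":0},{"travel":[-0.037,0,-0.078],"yaw":0},{"travel":[-0.037,0,-0.078],"yaw":0},{"travel":[-0.037,0,-0.078],"yaw":0}]';  python3 - <<'E'
from h import *
plan(478.5,-248.8,176)
im,P=cloud("scene");save("s5",im,(150,230,310,380),5)
im,P=cloud("wrist");save("w5",im)
E
```

```text
clock: 11.9
tool_pos: [478.9, -247.9, 335.2]
eef_rot: [-0.7, -0.101, 0.101, 0.7]
contact_force: [0.2, 0.2, -0.1]
gripper_width: 17.8
clk 11.9 p [ 478.9 -247.9  335.2] ang 16.4 down [-0.  0. -1.] j [-0.59  0.27  1.37  0.    1.5  -0.87] F [ 0.2  0.2 -0.1] w 17.8
travel [-0.003, 0.796, -0.004] yaw 0.0 alt 0.0 rows>= 3.8
```

View pics/s5.png

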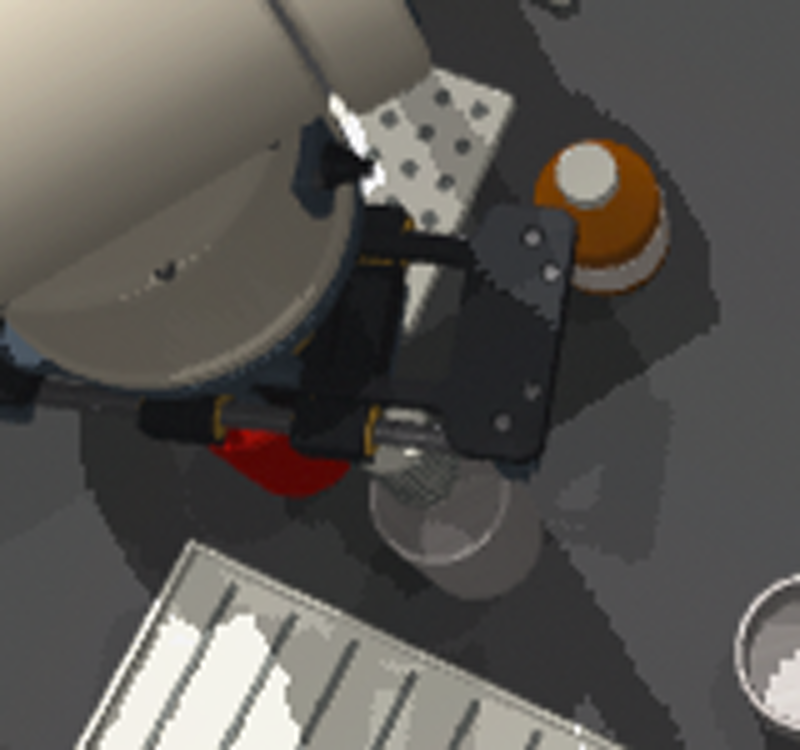

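View pics/w5.png

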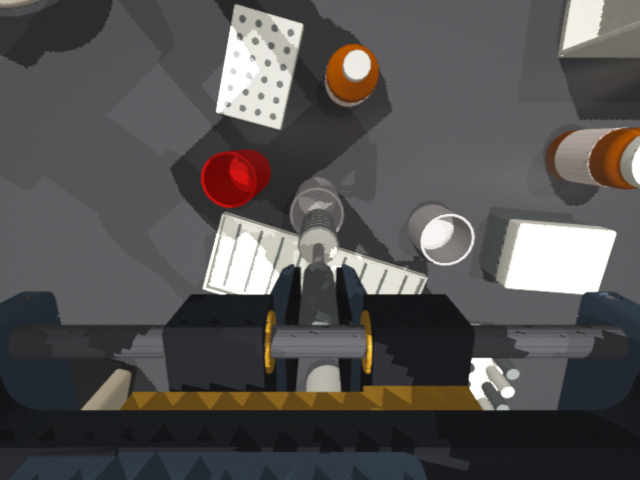

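```bash
cat > wb.py <<'E'
from h import *
import sys
def wb(zr,box):
    im,P=cloud("wrist")
    q=P[box[1]:box[3],box[0]:box[2]].reshape(-1,3)
    r=q[(abs(q[:,2]-zr)<5)]
    s=ctrl.sense()["tool_pos"][:2]
    r=r[np.hypot(*(r[:,:2]-s).T)<75]
    print("rim",len(r),fitc(r[:,:2]))
    b=P[:,290:350].reshape(-1,3); b=b[(np.hypot(*(b[:,:2]-s).T)<40)]
    for z in range(140,330,20):
        k=abs(b[:,2]-z)<8
        if k.sum()>5: print("brush z",z,k.sum(),np.percentile(b[k],[2,50,98],axis=0)[:, :2].round(1).tolist(), b[k][:,2].min().round(1))
E
python3 -c "
from wb import *
wb(121,(270,160,370,260))"
```

```text
rim 358 (array([ 476.89665141, -247.94533485,   28.16542769]), np.float64(0.9061768295117616))
brush z 180 83 [[463.1, -244.3], [473.8, -233.7], [490.0, -231.3]] 173.7
brush z 200 90 [[463.0, -245.9], [473.8, -233.5], [489.8, -231.4]] 195.9
brush z 220 106 [[462.9, -244.9], [473.4, -233.7], [489.2, -231.3]] 212.0
brush z 240 254 [[463.1, -250.6], [473.7, -234.5], [493.0, -231.3]] 232.2
brush z 260 124 [[467.1, -255.4], [477.0, -243.8], [489.3, -237.1]] 252.0
brush z 280 83 [[474.5, -246.3], [477.6, -243.3], [481.7, -242.7]] 272.2
brush z 300 8 [[476.0, -243.7], [478.0, -243.0], [479.5, -242.7]] 292.6
brush z 320 284 [[469.8, -245.3], [475.8, -239.2], [486.0, -237.8]] 312.1
```

```bash
python3 -m inch '[{"travel":[0,0.15,-0.004],"yaw":0},{"travel":[0,0.3,-0.004],"yaw":0},{"travel":[0,0.45,-0.004],"yaw":0},{"travel":[0,0.6,-0.004],"yaw":0},{"travel":[0,0.76,-0.004],"yaw":0}]';python3 -m inch '[{"travel":[0,0,0],"yaw":0},{"travel":[0,0,0],"yaw":0}]'; python3 -c "
from h import *
plan(478.5,-248.8,176)"
```

```text
clock: 12.47
tool_pos: [479.2, -249.4, 182.5]
eef_rot: [0.7, 0.101, -0.1, -0.7]
contact_force: [0.5, -0.1, -0.9]
gripper_width: 17.4
clock: 12.63
tool_pos: [478.5, -249.1, 183.0]
eef_rot: [-0.699, -0.1, 0.101, 0.701]
contact_force: [-0.5, -0.0, 0.3]
gripper_width: 17.2
clk 12.6 p [ 478.5 -249.1  183. ] ang 16.3 down [-0.002  0.002 -1.   ] j [-0.59  0.41  1.59  0.    1.14 -0.88] F [-0.5 -0.   0.3] w 17.2
travel [0.001, 0.035, 0.001] yaw 0.0 alt 0.0 rows>= 0.2
```

```bash
python3 -m inch '[{"travel":[0,0.025,0],"yaw":0},{"travel":[0,0.03,0],"yaw":0},{"travel":[0,0.035,0],"yaw":0},{"travel":[0,0.035,0],"yaw":0}]';python3 -m inch '[{"travel":[0,0.005,0],"yaw":0},{"travel":[0,0.01,0],"yaw":0},{"travel":[0,0.01,0],"yaw":0}]'
```

```text
clock: 12.97
tool_pos: [479.4, -250.1, 177.3]
eef_rot: [0.7, 0.101, -0.1, -0.7]
contact_force: [-0.4, -0.8, -0.9]
gripper_width: 17.6
clock: 13.22
tool_pos: [479.8, -250.4, 175.7]
eef_rot: [0.701, 0.101, -0.1, -0.699]
contact_force: [-1.5, 0.3, 16.5]
gripper_width: 17.3
```

```bash
python3 -m inch '[{"travel":[0,-0.12,0],"yaw":0},{"travel":[0,-0.24,0],"yaw":0},{"travel":[0,-0.36,0],"yaw":0},{"travel":[0,-0.48,0],"yaw":0},{"travel":[0,-0.56,0],"yaw":0}]';python3 -m inch '[{"travel":[0,0,0],"yaw":0},{"travel":[0,0,0],"yaw":0},{"travel":[0,0,0],"yaw":0}]';  python3 -c "
from h import *
plan(478.5,-248.8,176)"
```

```text
clock: 13.63
tool_pos: [479.4, -250.1, 288.9]
eef_rot: [0.701, 0.101, -0.1, -0.699]
contact_force: [0.3, -0.0, -0.8]
gripper_width: 17.4
clock: 13.88
tool_pos: [478.6, -249.6, 285.5]
eef_rot: [-0.7, -0.1, 0.101, 0.7]
contact_force: [0.5, -0.0, -1.4]
gripper_width: 17.7
clk 13.9 p [ 478.6 -249.6  285.5] ang 16.3 down [-0.001  0.001 -1.   ] j [-0.59  0.31  1.45  0.    1.39 -0.88] F [ 0.5 -0.  -1.4] w 17.7
travel [0.001, 0.548, 0.003] yaw 0.0 alt 0.0 rows>= 2.6
```

```bash
python3 -m inch '[{"travel":[0,-0.015,0],"yaw":0},{"travel":[0,-0.015,0],"yaw":0},{"travel":[0,-0.015,0],"yaw":0}]'; python3 -m inch '[{"travel":[0,0.13,0],"yaw":0},{"travel":[0,0.26,0],"yaw":0},{"travel":[0,0.4,0],"yaw":0},{"travel":[0,0.52,0],"yaw":0},{"travel":[0,0.54,0],"yaw":0}]'; python3 -m inch '[{"travel":[0,0.01,0],"yaw":0},{"travel":[0,0.02,0],"yaw":0},{"travel":[0,0.025,0],"yaw":0},{"travel":[0,0.03,0],"yaw":0},{"travel":[0,0.033,0],"yaw":0}]'
```

```text
clock: 14.13
tool_pos: [478.8, -249.7, 288.8]
eef_rot: [-0.7, -0.1, 0.101, 0.7]
contact_force: [-0.5, -0.6, -1.1]
gripper_width: 17.3
clock: 14.55
tool_pos: [477.1, -248.6, 177.5]
eef_rot: [-0.699, -0.099, 0.102, 0.701]
contact_force: [-0.5, 0.7, -1.2]
gripper_width: 17.2
clock: 14.97
tool_pos: [479.5, -250.2, 175.7]
eef_rot: [0.7, 0.101, -0.1, -0.699]
contact_force: [-0.4, -0.3, 16.9]
gripper_width: 17.9
```

```bash
python3 -m inch '[{"travel":[0,-0.15,0],"yaw":0},{"travel":[0,-0.3,0],"yaw":0},{"travel":[0,-0.45,0],"yaw":0},{"travel":[0,-0.6,0],"yaw":0},{"travel":[0,-0.8,0],"yaw":0}]';  python3 -c "
from h import *
plan(648.5,-243,335)"
```

```text
clock: 15.38
tool_pos: [478.2, -249.3, 335.5]
eef_rot: [-0.7, -0.1, 0.101, 0.7]
contact_force: [1.2, -1.0, -1.0]
gripper_width: 17.4
clk 15.4 p [ 478.2 -249.3  335.5] ang 16.3 down [-0.001  0.001 -1.   ] j [-0.59  0.27  1.36  0.    1.51 -0.88] F [ 1.2 -1.  -1. ] w 17.4
travel [0.826, 0.002, -0.209] yaw 0.0 alt 0.0 rows>= 4.1
```

```bash
python3 -m inch '[{"travel":[0.17,0,-0.04],"yaw":0},{"travel":[0.34,0,-0.08],"yaw":0},{"travel":[0.52,0,-0.13],"yaw":0},{"travel":[0.7,0,-0.17],"yaw":0},{"travel":[0.826,0,-0.209],"yaw":0}]';  python3 -m inch '[{"travel":[0,0,0],"yaw":0},{"travel":[0,0,0],"yaw":0},{"travel":[0,0,0],"yaw":0}]'; python3 - <<'E'
from wb import *
plan(648.5,-243,335)
im,P=cloud("wrist");save("w6",im)
wb(71,(230,150,400,270))
E
```

```text
clock: 15.8
tool_pos: [651.8, -242.7, 335.0]
eef_rot: [0.7, 0.101, -0.1, -0.7]
contact_force: [-0.1, 0.2, 0.3]
gripper_width: 17.6
clock: 16.05
tool_pos: [648.9, -243.5, 334.9]
eef_rot: [0.7, 0.1, -0.1, -0.7]
contact_force: [-0.1, 0.5, -0.4]
gripper_width: 17.3
clk 16.1 p [ 648.9 -243.5  334.9] ang 16.3 down [-0. -0. -1.] j [-0.45  0.52  0.97 -0.    1.65 -0.73] F [-0.1  0.5 -0.4] w 17.3
travel [-0.001, -0.001, 0.003] yaw 0.0 alt 0.0 rows>= 0.0
rim 340 (array([ 647.21061831, -242.44890607,   32.13192472]), np.float64(0.9250517143792755))
brush z 180 87 [[632.7, -241.5], [643.6, -229.5], [660.1, -227.0]] 173.1
brush z 200 90 [[632.7, -241.5], [643.9, -229.3], [660.6, -227.1]] 195.2
brush z 220 102 [[633.0, -239.5], [644.7, -229.0], [660.2, -226.8]] 212.0
brush z 240 250 [[632.8, -247.3], [643.9, -229.9], [662.8, -226.9]] 232.1
brush z 260 108 [[639.5, -248.8], [647.4, -238.9], [659.1, -231.6]] 252.0
brush z 280 84 [[644.2, -242.1], [646.8, -238.9], [651.3, -238.2]] 272.2
brush z 300 13 [[645.2, -239.7], [646.7, -238.7], [649.3, -234.8]] 292.0
brush z 320 289 [[639.4, -240.7], [645.9, -234.8], [655.6, -233.3]] 312.2
```

View pics/w6.png

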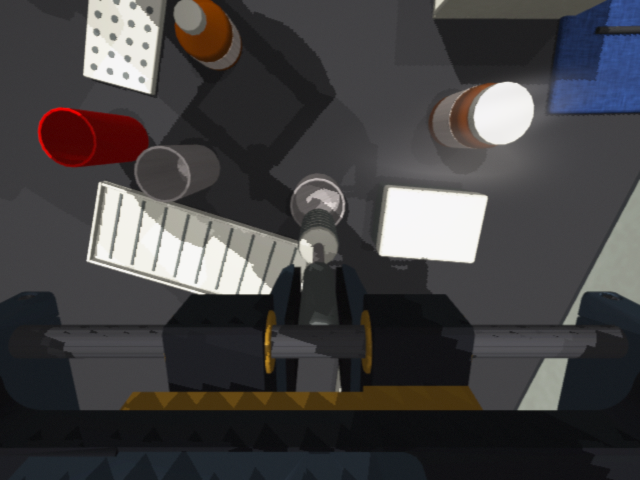

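```bash
python3 -m inch '[{"travel":[0,0.15,0],"yaw":0},{"travel":[0,0.3,0],"yaw":0},{"travel":[0,0.45,0],"yaw":0},{"travel":[0,0.6,0],"yaw":0},{"travel":[0,0.76,0],"yaw":0}]';python3 -m inch '[{"travel":[0,0.01,0],"yaw":0},{"travel":[0,0.02,0],"yaw":0},{"travel":[0,0.025,0],"yaw":0},{"travel":[0,0.03,0],"yaw":0},{"travel":[0,0.03,0],"yaw":0}]'; python3 -c "
from h import *
plan(648.5,-243,175.5)"
```

```text
clock: 16.57
tool_pos: [648.6, -243.8, 182.7]
eef_rot: [0.7, 0.101, -0.1, -0.7]
contact_force: [0.6, -0.2, -0.9]
gripper_width: 17.8
clock: 16.98
tool_pos: [649.8, -243.9, 178.4]
eef_rot: [0.7, 0.101, -0.1, -0.7]
contact_force: [1.1, -1.0, 0.1]
gripper_width: 17.7
clk 17.0 p [ 649.8 -243.9  178.4] ang 16.3 down [ 0.002 -0.001 -1.   ] j [-0.45  0.62  1.2  -0.    1.32 -0.73] F [ 1.1 -1.   0.1] w 17.7
travel [-0.005, 0.014, 0.006] yaw 0.0 alt 0.0 rows>= 0.1
```

```bash
python3 -m inch '[{"travel":[-0.004,0.008,0.003],"yaw":0},{"travel":[-0.004,0.014,0.003],"yaw":0},{"travel":[-0.004,0.017,0.003],"yaw":0},{"travel":[-0.004,0.017,0.003],"yaw":0}]'
```

```text
clock: 17.32
tool_pos: [649.1, -243.6, 175.3]
eef_rot: [0.701, 0.101, -0.099, -0.699]
contact_force: [-1.2, 0.4, 15.0]
gripper_width: 17.8
```

```bash
python3 -m inch '[{"travel":[0,-0.1,0],"yaw":0},{"travel":[0,-0.2,0],"yaw":0},{"travel":[0,-0.31,0],"yaw":0},{"travel":[0,-0.31,0],"yaw":0},{"travel":[0,-0.31,0],"yaw":0}]'; python3 -c "
from h import *
plan(648.5,-243,175)"
```

```text
clock: 17.73
tool_pos: [648.9, -243.4, 236.8]
eef_rot: [0.7, 0.101, -0.1, -0.699]
contact_force: [-0.3, -0.4, -0.8]
gripper_width: 17.4
clk 17.7 p [ 648.9 -243.4  236.8] ang 16.3 down [ 0.003 -0.001 -1.   ] j [-0.44  0.57  1.13 -0.    1.43 -0.73] F [-0.3 -0.4 -0.8] w 17.4
travel [-0.002, 0.309, 0.003] yaw 0.0 alt 0.0 rows>= 1.5
```

```bash
python3 -m inch '[{"travel":[0,-0.01,0],"yaw":0},{"travel":[0,-0.01,0],"yaw":0},{"travel":[0,0.1,0],"yaw":0},{"travel":[0,0.2,0],"yaw":0},{"travel":[0,0.285,0],"yaw":0}]'; python3 -m inch '[{"travel":[0,0.01,0],"yaw":0},{"travel":[0,0.018,0],"yaw":0},{"travel":[0,0.022,0],"yaw":0},{"travel":[0,0.026,0],"yaw":0},{"travel":[0,0.026,0],"yaw":0}]'
```

```text
clock: 18.15
tool_pos: [647.6, -242.8, 176.3]
eef_rot: [-0.7, -0.1, 0.101, 0.7]
contact_force: [0.2, -0.0, -0.4]
gripper_width: 18.0
clock: 18.57
tool_pos: [648.3, -243.2, 173.3]
eef_rot: [0.7, 0.1, -0.1, -0.7]
contact_force: [-0.4, -1.0, -0.1]
gripper_width: 17.6
```

```bash
python3 -m inch '[{"travel":[0,0.003,0],"yaw":0},{"travel":[0,0.003,0],"yaw":0}]';python3 -m inch '[{"travel":[0,0.004,0],"yaw":0},{"travel":[0,0.004,0],"yaw":0}]';python3 -c "
from wb import *
plan()
im,P=cloud('wrist');save('w7',im)
print(im.shape)
wb(71,(230,150,400,270))"
```

```text
clock: 18.73
tool_pos: [648.6, -243.4, 173.2]
eef_rot: [0.7, 0.101, -0.1, -0.7]
contact_force: [-0.9, 0.9, 5.6]
gripper_width: 17.7
clock: 18.9
tool_pos: [648.9, -243.5, 173.1]
eef_rot: [0.7, 0.101, -0.1, -0.699]
contact_force: [-2.4, 0.4, 12.2]
gripper_width: 17.2
clk 18.9 p [ 648.9 -243.5  173.1] ang 16.3 down [ 0.002 -0.001 -1.   ] j [-0.45  0.63  1.21 -0.    1.3  -0.73] F [-2.4  0.4 12.2] w 17.2
travel [0.0, 0.0, 0.0] yaw 0.0 alt 0.0 rows>= 0.0
(480, 640, 3)
rim 885 (array([ 647.3493858 , -242.34019317,   31.86959635]), np.float64(5.861788349905462))
brush z 140 12 [[645.0, -239.9], [647.4, -238.8], [649.5, -238.3]] 132.8
brush z 160 301 [[639.6, -241.1], [645.8, -234.7], [655.7, -233.3]] 152.0
brush z 180 765 [[631.4, -242.0], [646.6, -233.8], [657.8, -222.1]] 172.1
brush z 200 1002 [[633.0, -241.7], [647.0, -233.7], [656.5, -222.4]] 192.0
brush z 220 869 [[634.3, -258.0], [648.1, -233.7], [660.6, -223.8]] 212.0
brush z 260 512 [[633.1, -213.6], [639.7, -211.0], [646.3, -208.7]] 264.0
brush z 280 1761 [[636.4, -221.3], [642.0, -218.9], [647.9, -216.6]] 277.1
brush z 300 2496 [[637.0, -220.0], [641.7, -218.1], [646.4, -215.9]] 292.0
```

View pics/w7.png

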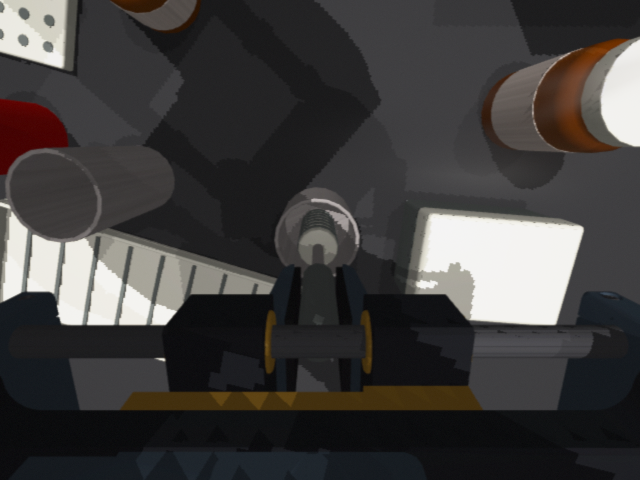

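```bash
python3 -m inch '[{"travel":[0,-0.1,0],"yaw":0},{"travel":[0,-0.2,0],"yaw":0},{"travel":[0,-0.305,0],"yaw":0},{"travel":[0,-0.305,0],"yaw":0},{"travel":[0,-0.305,0],"yaw":0}]'; python3 -m inch '[{"travel":[0,0.1,0],"yaw":0},{"travel":[0,0.2,0],"yaw":0},{"travel":[0,0.285,0],"yaw":0},{"travel":[0,0.298,0],"yaw":0},{"travel":[0,0.298,0],"yaw":0}]';python3 -m inch '[{"travel":[0,0.003,0],"yaw":0},{"travel":[0,0.006,0],"yaw":0},{"travel":[0,0.006,0],"yaw":0}]'
```

```text
clock: 19.42
tool_pos: [648.9, -243.4, 233.9]
eef_rot: [0.7, 0.101, -0.1, -0.699]
contact_force: [-0.2, -0.1, -1.9]
gripper_width: 17.3
clock: 19.83
tool_pos: [647.5, -242.7, 171.1]
eef_rot: [-0.699, -0.1, 0.101, 0.7]
contact_force: [-0.8, -0.1, -0.4]
gripper_width: 17.8
clock: 20.08
tool_pos: [648.1, -243.1, 171.6]
eef_rot: [-0.7, -0.1, 0.101, 0.7]
contact_force: [-0.9, 0.2, -1.0]
gripper_width: 17.7
```

```bash
python3 -m inch '[{"travel":[0,0.005,0],"yaw":0},{"travel":[0,0.005,0],"yaw":0}]';python3 -m inch '[{"travel":[0,0.005,0],"yaw":0},{"travel":[0,0.005,0],"yaw":0}]'
```

```text
clock: 20.25
tool_pos: [648.3, -243.2, 170.8]
eef_rot: [-0.7, -0.1, 0.1, 0.7]
contact_force: [-0.1, -0.4, -0.7]
gripper_width: 18.2
clock: 20.42
tool_pos: [648.6, -243.3, 170.3]
eef_rot: [0.7, 0.101, -0.1, -0.7]
contact_force: [-1.3, -1.0, 3.4]
gripper_width: 17.4
```

```bash
python3 -m inch '[{"travel":[0,-0.1,0],"yaw":0},{"travel":[0,-0.25,0],"yaw":0},{"travel":[0,-0.42,0],"yaw":0},{"travel":[0,-0.6,0],"yaw":0},{"travel":[0,-0.79,0],"yaw":0}]'; python3 -m inch '[{"travel":[0,-0.04,0],"yaw":0},{"travel":[0,-0.04,0],"yaw":0}]'; python3 -c "
from h import *
plan(539.1,100,337,16.1)
im,im2=beakers();save('t8',im)"
```

```text
clock: 20.83
tool_pos: [647.8, -242.9, 329.1]
eef_rot: [-0.7, -0.1, 0.101, 0.7]
contact_force: [1.5, 0.1, 0.7]
gripper_width: 17.6
clock: 21.0
tool_pos: [649.5, -243.7, 339.7]
eef_rot: [0.701, 0.102, -0.099, -0.699]
contact_force: [0.3, 0.3, -0.8]
gripper_width: 17.3
clk 21.0 p [ 649.5 -243.7  339.7] ang 16.3 down [ 0.006 -0.003 -1.   ] j [-0.44  0.52  0.96 -0.    1.65 -0.73] F [ 0.3  0.3 -0.8] w 17.3
travel [-0.047, 0.006, 1.804] yaw 0.0012 alt -0.9988 rows>= 8.7
top top z 74.5 c [ 651.  -242.1   33.5] rms 0.9 34
top top z 84.8 c [ 744.7 -210.1   13. ] rms 5.65 157
scene top z 121.6 c [ 376.5 -239.4   28.3] rms 1.08 111
scene top z 72.7 c [ 647.3 -243.3   31.8] rms 0.87 39
scene top z 83.4 c [ 745.2 -246.2   17.3] rms 7.71 310
scene top z 54.2 c [1197.4 -391.5  447.3] rms 5.84 264
```

```bash
python3 -m inch '[{"travel":[0,0,0.16],"yaw":0},{"travel":[-0.01,0,0.35],"yaw":0},{"travel":[-0.01,0,0.55],"yaw":0},{"travel":[-0.02,0,0.75],"yaw":0},{"travel":[-0.02,0,0.92],"yaw":0}]';python3 -m inch '[{"travel":[0,0,0.2],"yaw":0},{"travel":[-0.01,0,0.4],"yaw":0},{"travel":[-0.01,0,0.6],"yaw":0},{"travel":[-0.02,0,0.8],"yaw":0},{"travel":[-0.02,0,0.88],"yaw":0}]'; python3 -c "
from h import *
plan(539.1,150,330,16.1)
im,P=cloud('wrist');save('w9',im)"
```

```text
clock: 21.52
tool_pos: [590.7, -65.5, 333.9]
eef_rot: [-0.699, -0.099, 0.102, 0.7]
contact_force: [0.6, 0.7, 0.2]
gripper_width: 17.5
clock: 21.93
tool_pos: [536.7, 103.8, 334.2]
eef_rot: [-0.699, -0.1, 0.102, 0.7]
contact_force: [-0.3, 0.1, 0.2]
gripper_width: 17.6
clk 21.9 p [536.7 103.8 334.2] ang 16.5 down [-0.003  0.001 -1.   ] j [ 0.08  0.29  1.35  0.    1.51 -0.21] F [-0.3  0.1  0.2] w 17.6
travel [0.077, 0.021, 0.218] yaw 0.0019 alt -0.9981 rows>= 1.1
```

View pics/w9.png

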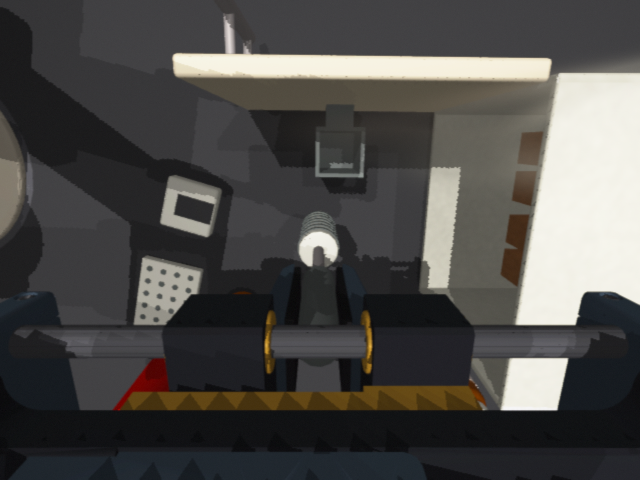

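```bash
python3 - <<'E'
from h import *
im,P=cloud("wrist")
q=P[120:182,308:372].reshape(-1,3); q=q[(abs(q[:,2]-112)<5)]
print(len(q),cv2.minAreaRect(q[:,:2].astype(np.float32)))
plan(539.3,173.8,330,16.1)
q=P[205:268,296:342].reshape(-1,3); q=q[(q[:,2]>160)&(q[:,2]<245)]
print(np.percentile(q,[1,50,99],axis=0).round(1), ctrl.sense()["tool_pos"])
E
```

```text
747 ((539.337646484375, 174.37298583984375), (51.78038787841797, 51.950523376464844), 16.339725494384766)
clk 22.0 p [537.6 102.7 334.4] ang 16.5 down [-0.003  0.    -1.   ] j [ 0.08  0.29  1.35  0.    1.51 -0.21] F [ 0.3 -1.2 -1.7] w 17.8
travel [0.109, 0.022, 0.338] yaw 0.0023 alt -0.9977 rows>= 1.7
[[520.6 106.5 179.7]
 [532.  118.4 215.3]
 [548.7 120.9 242.8]] [537.64689634 102.73174629 334.35287046]
```

```bash
python3 -m inch '[{"travel":[0.05,0,0.15],"yaw":0},{"travel":[0.11,0.0,0.335],"yaw":0.002},{"travel":[0.11,0.0,0.335],"yaw":0.002},{"travel":[0.11,0.0,0.335],"yaw":0.002},{"travel":[0.11,0.0,0.335],"yaw":0.002}]'; python3 -c "
from h import *
plan(540.2,173.2,205,16.1)"
```

```text
clock: 22.45
tool_pos: [541.5, 169.9, 334.7]
eef_rot: [0.7, 0.098, -0.099, -0.7]
contact_force: [1.2, -1.0, -1.1]
gripper_width: 17.8
clk 22.4 p [541.5 169.9 334.7] ang 16.0 down [-0.002 -0.001 -1.   ] j [ 0.2   0.32  1.3  -0.    1.53 -0.08] F [ 1.2 -1.  -1.1] w 17.8
travel [-0.0, 0.648, 0.018] yaw -0.0007 alt 0.9993 rows>= 3.1
```

Now down to TCP ≈ 205 (tip ≈ 40), checking forces.

```bash
python3 -m inch '[{"travel":[-0.003,0.06,0.016],"yaw":0},{"travel":[-0.003,0.14,0.016],"yaw":0},{"travel":[-0.003,0.22,0.016],"yaw":0},{"travel":[-0.003,0.28,0.016],"yaw":0},{"travel":[-0.003,0.3,0.016],"yaw":0}]'; python3 -m inch '[{"travel":[0,0.06,0],"yaw":0},{"travel":[0,0.14,0],"yaw":0},{"travel":[0,0.22,0],"yaw":0},{"travel":[0,0.3,0],"yaw":0},{"travel":[0,0.34,0],"yaw":0}]';python3 -c "
from h import *
plan(540.2,173.2,191,16.1)"
```

```text
clock: 22.87
tool_pos: [539.5, 171.8, 273.7]
eef_rot: [0.701, 0.096, -0.099, -0.7]
contact_force: [-0.1, -0.4, -0.5]
gripper_width: 17.6
clock: 23.28
tool_pos: [539.8, 172.3, 206.4]
eef_rot: [0.7, 0.097, -0.098, -0.7]
contact_force: [-0.9, -0.3, -0.7]
gripper_width: 17.8
clk 23.3 p [539.8 172.3 206.4] ang 15.9 down [-0.002 -0.001 -1.   ] j [ 0.2   0.42  1.5  -0.    1.22 -0.07] F [-0.9 -0.3 -0.7] w 17.8
travel [0.003, 0.077, 0.004] yaw -0.0011 alt 0.9989 rows>= 0.4
```

```bash
python3 -m inch '[{"travel":[0,0.03,0],"yaw":0},{"travel":[0,0.06,0],"yaw":0},{"travel":[0,0.07,0],"yaw":0},{"travel":[0,0.075,0],"yaw":0},{"travel":[0,0.075,0],"yaw":0}]'; python3 -m inch '[{"travel":[0,0.005,0],"yaw":0},{"travel":[0,0.005,0],"yaw":0}]'
```

```text
clock: 23.7
tool_pos: [540.5, 173.5, 193.2]
eef_rot: [-0.7, -0.098, 0.098, 0.7]
contact_force: [-0.4, 0.2, -0.2]
gripper_width: 17.6
clock: 23.87
tool_pos: [540.5, 173.5, 192.2]
eef_rot: [-0.7, -0.098, 0.098, 0.7]
contact_force: [-1.0, 0.4, -0.8]
gripper_width: 17.3
```

```bash
python3 -m inch '[{"travel":[0,0.01,0],"yaw":0},{"travel":[0,0.01,0],"yaw":0},{"travel":[0,0.01,0],"yaw":0}]'; python3 -m inch '[{"travel":[0,0.005,0],"yaw":0},{"travel":[0,0.005,0],"yaw":0}]'
```

```text
clock: 24.12
tool_pos: [540.6, 173.6, 190.3]
eef_rot: [-0.7, -0.099, 0.098, 0.7]
contact_force: [-0.7, 0.6, 4.3]
gripper_width: 17.8
clock: 24.28
tool_pos: [541.2, 173.6, 190.2]
eef_rot: [-0.7, -0.099, 0.097, 0.7]
contact_force: [-1.4, -1.6, 17.1]
gripper_width: 17.5
```

On the floor at 190. Back off slightly and release.

```bash
python3 -m inch '[{"travel":[0,-0.005,0],"yaw":0},{"travel":[0,-0.007,0],"yaw":0}]';python3 -m inch '[{"travel":[0,0,0],"yaw":0},{"travel":[0,0,0],"yaw":0},{"travel":[0,0,0],"yaw":0},{"travel":[0,0,0],"yaw":0},{"travel":[0,0,0],"yaw":0}]' 0.2; python3 -m inch '[{"travel":[0,-0.1,0],"yaw":0},{"travel":[0,-0.25,0],"yaw":0},{"travel":[0,-0.4,0],"yaw":0},{"travel":[0,-0.55,0],"yaw":0},{"travel":[0,-0.65,0],"yaw":0}]'; python3 -c "
from h import *
plan(539,250,330,106)
im,P=cloud('wrist');save('w10',im)
q=P[200:290,280:360].reshape(-1,3); q=q[(q[:,2]>232)&(q[:,2]<250)]; print(len(q),np.median(q,0))"
```

```text
clock: 24.45
tool_pos: [540.3, 173.5, 190.5]
eef_rot: [-0.7, -0.098, 0.098, 0.7]
contact_force: [0.5, -0.1, -0.0]
gripper_width: 17.8
clock: 24.87
tool_pos: [540.3, 173.5, 190.2]
eef_rot: [0.7, 0.098, -0.098, -0.7]
contact_force: [-0.2, -0.6, -0.4]
gripper_width: 47.7
clock: 25.28
tool_pos: [540.8, 173.6, 323.2]
eef_rot: [-0.7, -0.099, 0.097, 0.7]
contact_force: [0.6, -0.5, 0.1]
gripper_width: 54.4
clk 25.3 p [540.8 173.6 323.2] ang 16.0 down [ 0.003  0.001 -1.   ] j [ 0.21  0.32  1.32  0.    1.49 -0.07] F [ 0.6 -0.5  0.1] w 54.4
travel [0.097, -0.034, 0.37] yaw 0.4998 alt -0.5002 rows>= 12.6
467 [539.36468904 175.33671829 241.11586041]
```

View pics/w10.png

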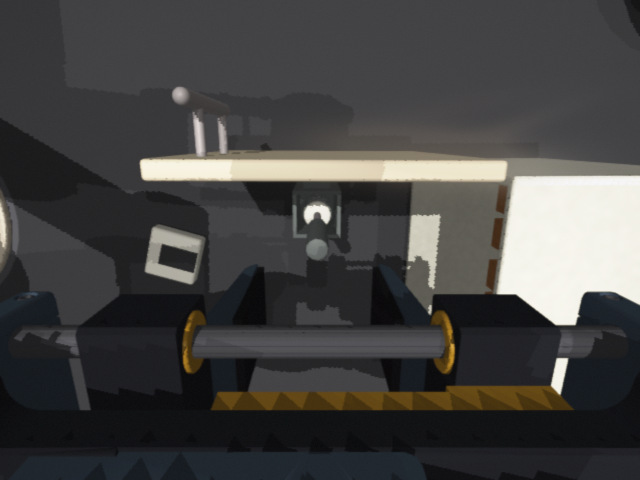

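```bash
python3 -c "
from h import *
plan(424.4,245.3,323,16.1)"; python3 -m inch '[{"travel":[-0.1,0,0.1],"yaw":0},{"travel":[-0.25,0,0.25],"yaw":0},{"travel":[-0.42,0,0.4],"yaw":0},{"travel":[-0.459,0,0.504],"yaw":0},{"travel":[-0.459,0,0.504],"yaw":0}]'; python3 -m inch '[{"travel":[0,0,0],"yaw":0},{"travel":[0,0,0],"yaw":0},{"travel":[0,0,0],"yaw":0}]';python3 - <<'E'
from h import *
plan(424.3,245.3,320,16.1)
im,P=cloud('wrist');save('w11',im)
q=P[:,:].reshape(-1,3); q=q[(q[:,2]>236)&(q[:,2]<247)&(np.hypot(q[:,0]-424,q[:,1]-245)<25)]; print(len(q),np.median(q,0))
E
```

```text
clk 25.3 p [542.  173.9 326.3] ang 16.0 down [ 0.007  0.001 -1.   ] j [ 0.21  0.32  1.32  0.    1.5  -0.07] F [0.1 0.3 4. ] w 54.7
travel [-0.467, 0.013, 0.505] yaw -0.0007 alt 0.9993 rows>= 3.3
clock: 25.75
tool_pos: [420.8, 247.3, 320.5]
eef_rot: [-0.7, -0.099, 0.099, 0.7]
contact_force: [1.0, 0.8, 0.5]
gripper_width: 55.0
clock: 26.0
tool_pos: [425.1, 244.7, 320.1]
eef_rot: [0.7, 0.098, -0.098, -0.7]
contact_force: [0.9, -0.7, 0.7]
gripper_width: 54.7
clk 26.0 p [425.1 244.7 320.1] ang 15.9 down [ 0. -0. -1.] j [ 0.4   0.21  1.5  -0.    1.44  0.12] F [ 0.9 -0.7  0.7] w 54.7
travel [-0.003, 0.001, 0.004] yaw -0.001 alt 0.999 rows>= 0.0
215 [423.49859252 252.4085308  242.6784721 ]
```

View pics/w11.png

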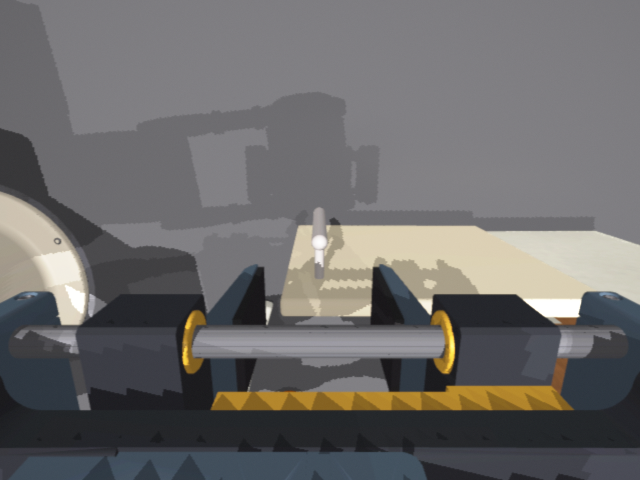

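```bash
python3 -m inch '[{"travel":[-0.005,0.15,0.012],"yaw":0},{"travel":[-0.005,0.32,0.012],"yaw":0},{"travel":[-0.005,0.48,0.012],"yaw":0},{"travel":[-0.005,0.6,0.012],"yaw":0},{"travel":[-0.005,0.6,0.012],"yaw":0}]'; python3 -m inch '[{"travel":[0,0,0],"yaw":0},{"travel":[0,0,0],"yaw":0},{"travel":[0,0,0],"yaw":0},{"travel":[0,0,0],"yaw":0},{"travel":[0,0,0],"yaw":0}]' -1 20;python3 -m inch '[{"travel":[0,0,0],"yaw":0},{"travel":[0,0,0],"yaw":0},{"travel":[0,0,0],"yaw":0},{"travel":[0,0,0],"yaw":0},{"travel":[0,0,0],"yaw":0}]'
```

```text
clock: 26.47
tool_pos: [421.0, 245.6, 196.2]
eef_rot: [0.701, 0.095, -0.1, -0.7]
contact_force: [-0.3, -0.1, -0.1]
gripper_width: 54.4
clock: 26.88
tool_pos: [423.3, 247.4, 201.4]
eef_rot: [-0.7, -0.099, 0.097, 0.7]
contact_force: [0.1, -0.7, 0.1]
gripper_width: 23.9
clock: 27.3
tool_pos: [425.0, 247.7, 201.0]
eef_rot: [-0.7, -0.1, 0.096, 0.7]
contact_force: [12.7, 0.3, -5.4]
gripper_width: 11.3
```

```bash
python3 -c "
import numpy as np
for d in (-4,-8,-12,-16,-20):
  t=np.radians(d);c,s=np.cos(t),np.sin(t);print(d,((220*(1-c)+47.5*s)/200).round(4),((220*s-47.5*(1-c))/200).round(4),round(d/180,4))"
```

```text
-4 -0.0139 -0.0773 -0.0222
-8 -0.0223 -0.1554 -0.0444
-12 -0.0253 -0.2339 -0.0667
-16 -0.0229 -0.3124 -0.0889
-20 -0.0149 -0.3905 -0.1111
```

```bash
python3 -m inch '[{"travel":[-0.010,0,-0.077],"yaw":-0.022},{"travel":[-0.020,0,-0.156],"yaw":-0.044},{"travel":[-0.025,0,-0.2345],"yaw":-0.0667},{"travel":[-0.024,0,-0.313],"yaw":-0.0889},{"travel":[-0.018,0,-0.392],"yaw":-0.111}]';python3 -c "
from h import *
plan()"
```

```text
clock: 27.72
tool_pos: [442.2, 170.6, 201.0]
eef_rot: [-0.672, -0.22, 0.218, 0.672]
contact_force: [10.4, 6.0, -3.6]
gripper_width: 11.5
clk 27.7 p [442.2 170.6 201. ] ang 36.1 down [ 0.003  0.001 -1.   ] j [ 0.24  0.3   1.73  0.    1.12 -0.39] F [10.4  6.  -3.6] w 11.5
travel [0.0, 0.0, 0.0] yaw 0.0 alt 0.0 rows>= 0.0
```

```bash
python3 -m inch '[{"travel":[-0.010,0,-0.077],"yaw":-0.022},{"travel":[-0.020,0,-0.156],"yaw":-0.044},{"travel":[-0.025,0,-0.2345],"yaw":-0.0667},{"travel":[-0.024,0,-0.313],"yaw":-0.0889},{"travel":[-0.018,0,-0.392],"yaw":-0.111}]';python3 -c "
from h import *
plan()"
```

```text
clock: 28.13
tool_pos: [484.3, 104.5, 201.0]
eef_rot: [0.624, 0.333, -0.332, -0.624]
contact_force: [1.3, 2.7, 5.3]
gripper_width: 11.2
clk 28.1 p [484.3 104.5 201. ] ang 56.1 down [ 0.001 -0.    -1.   ] j [ 0.09  0.33  1.68 -0.    1.14 -0.89] F [1.3 2.7 5.3] w 11.2
travel [0.0, 0.0, 0.0] yaw 0.0 alt 0.0 rows>= 0.0
```

```bash
python3 -m inch '[{"travel":[-0.016,0,-0.077],"yaw":-0.022},{"travel":[-0.026,0,-0.156],"yaw":-0.044},{"travel":[-0.031,0,-0.2345],"yaw":-0.0667},{"travel":[-0.030,0,-0.313],"yaw":-0.0889},{"travel":[-0.024,0,-0.392],"yaw":-0.111}]';python3 -m inch '[{"travel":[-0.016,0,-0.077],"yaw":-0.022},{"travel":[-0.026,0,-0.156],"yaw":-0.044},{"travel":[-0.031,0,-0.2345],"yaw":-0.0667},{"travel":[-0.030,0,-0.313],"yaw":-0.0889},{"travel":[-0.024,0,-0.392],"yaw":-0.111}]';python3 -c "
from h import *
plan()"
```

```text
clock: 28.55
tool_pos: [546.8, 56.6, 200.9]
eef_rot: [0.557, 0.436, -0.436, -0.557]
contact_force: [0.6, 2.6, 6.1]
gripper_width: 11.2
clock: 28.97
tool_pos: [621.9, 33.1, 201.0]
eef_rot: [0.473, 0.526, -0.526, -0.473]
contact_force: [-0.2, 2.8, 6.5]
gripper_width: 11.6
clk 29.0 p [621.9  33.1 201. ] ang 96.1 down [ 0.001 -0.    -1.   ] j [-0.04  0.5   1.37 -0.    1.27 -1.72] F [-0.2  2.8  6.5] w 11.6
travel [0.0, 0.0, 0.0] yaw 0.0 alt 0.0 rows>= 0.0
```

```bash
python3 -m inch '[{"travel":[-0.010,0,-0.05],"yaw":-0.014},{"travel":[-0.019,0,-0.097],"yaw":-0.028},{"travel":[-0.025,0,-0.15],"yaw":-0.042},{"travel":[-0.029,0,-0.19],"yaw":-0.0556},{"travel":[-0.029,0,-0.19],"yaw":-0.0556}]';python3 -m inch '[{"travel":[0,0,-0.005],"yaw":0},{"travel":[0,0,-0.01],"yaw":0},{"travel":[0,0,-0.01],"yaw":0}]'
```

```text
clock: 29.38
tool_pos: [661.3, 31.5, 201.0]
eef_rot: [0.426, 0.565, -0.565, -0.425]
contact_force: [-0.0, -2.0, 8.0]
gripper_width: 11.6
clock: 29.63
tool_pos: [662.0, 31.5, 201.0]
eef_rot: [-0.427, -0.564, 0.564, 0.425]
contact_force: [1.5, -5.3, 4.5]
gripper_width: 11.3
```

```bash
python3 -m inch '[{"travel":[0,0,-0.01],"yaw":0},{"travel":[0,0,-0.02],"yaw":0},{"travel":[0,0,-0.02],"yaw":0}]'; python3 -m inch '[{"travel":[0,0,-0.01],"yaw":0},{"travel":[0,0,-0.015],"yaw":0},{"travel":[0,0,-0.015],"yaw":0}]'
```

```text
clock: 29.88
tool_pos: [663.2, 31.8, 200.7]
eef_rot: [-0.426, -0.563, 0.566, 0.427]
contact_force: [-17.1, -12.2, 13.9]
gripper_width: 11.5
clock: 30.13
tool_pos: [665.1, 32.3, 200.2]
eef_rot: [-0.425, -0.562, 0.566, 0.427]
contact_force: [-20.0, -13.0, 11.4]
gripper_width: 11.3
```

```bash
python3 -m inch '[{"travel":[0,0,0],"yaw":0},{"travel":[0,0,0],"yaw":0},{"travel":[0,0,0],"yaw":0},{"travel":[0,0,0],"yaw":0},{"travel":[0,0,0],"yaw":0}]' 1; python3 -m inch '[{"travel":[0,0,0.02],"yaw":0},{"travel":[0,-0.2,0.02],"yaw":0},{"travel":[0,-0.4,0.02],"yaw":0},{"travel":[0,-0.55,0.02],"yaw":0},{"travel":[0,-0.6,0.02],"yaw":0}]'; python3 -c "
from h import *
plan(500,-80,320,106)
im,P=cloud('wrist');save('w12',im)"
```

```text
clock: 30.55
tool_pos: [668.2, 34.3, 200.3]
eef_rot: [0.426, 0.564, -0.564, -0.426]
contact_force: [-0.3, -0.3, -0.3]
gripper_width: 42.0
clock: 30.97
tool_pos: [665.5, 33.0, 325.8]
eef_rot: [0.428, 0.566, -0.563, -0.424]
contact_force: [0.6, 0.1, -0.1]
gripper_width: 75.0
clk 31.0 p [665.5  33.  325.8] ang 105.9 down [ 0.007 -0.    -1.   ] j [-0.04  0.48  1.07  0.    1.59 -1.89] F [ 0.6  0.1 -0.1] w 75.0
travel [-0.317, 0.023, 0.951] yaw -0.0006 alt 0.9994 rows>= 4.8
```

View pics/w12.png

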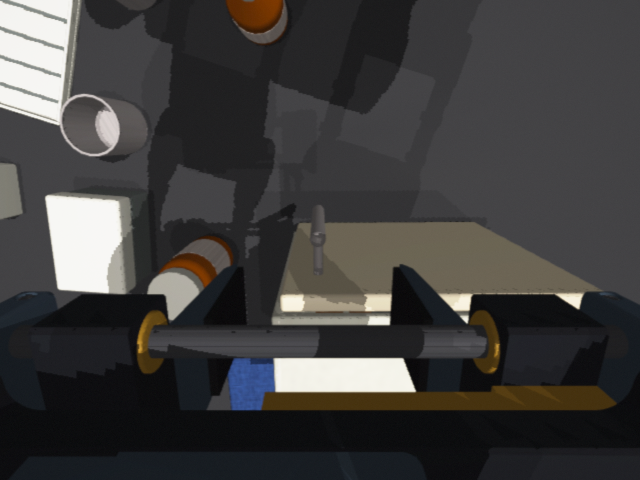

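```bash
python3 -m inch '[{"travel":[-0.06,0,0.18],"yaw":0.02},{"travel":[-0.13,0,0.38],"yaw":0.04},{"travel":[-0.2,0,0.58],"yaw":0.06},{"travel":[-0.26,0,0.78],"yaw":0.08},{"travel":[-0.317,0,0.95],"yaw":0.089}]' 1; python3 - <<'E'
from h import *
im,P=cloud("top"); im2,P2=cloud("scene"); save("t13",im); save("s13",im2)
for PP in (P,P2):
    Q=PP.reshape(-1,3); th=np.radians(16.1);M=np.array([[np.cos(th),np.sin(th)],[-np.sin(th),np.cos(th)]])
    L=Q[:,:2]@M.T
    m=(Q[:,2]>246.5)&(Q[:,2]<252.5)&(L[:,0]>640)&(L[:,0]<698)&(L[:,1]>-200)&(L[:,1]<80)
    print(m.sum(),cv2.minAreaRect(L[m].astype(np.float32)),[np.median(L[m&(abs(L[:,1]-y)<15),0]).round(1) for y in(-170,-120,-60,0,50)])
plan(478.5,-249,250,90)
E
python3 -c "
from h import *
beakers()"
```

```text
clock: 31.43
tool_pos: [496.1, -80.4, 319.3]
eef_rot: [-0.501, -0.498, 0.499, 0.502]
contact_force: [1.5, -1.4, 0.8]
gripper_width: 91.2
823 ((670.5619506835938, -59.47411346435547), (246.60008239746094, 55.0053825378418), 89.93148803710938) [np.float64(690.0), np.float64(690.6), np.float64(690.0), np.float64(689.9), np.float64(689.8)]
738 ((689.3717041015625, -58.76606750488281), (16.700986862182617, 257.4638366699219), 0.08450708538293839) [np.float64(689.0), np.float64(688.7), np.float64(688.8), np.float64(688.3), np.float64(689.1)]
clk 31.5 p [494.5 -81.7 319.8] ang 89.6 down [-0.002 -0.    -1.   ] j [-0.28  0.22  1.48 -0.    1.44 -1.85] F [-0.4 -0.3  0.6] w 91.3
travel [-0.837, 0.35, 0.074] yaw -0.002 alt 0.998 rows>= 4.4
top top z 123.5 c [ 379.4 -239.6   28.2] rms 0.9 77
top top z 74.5 c [ 649.7 -242.8   32.2] rms 0.93 68
top top z 85.1 c [ 823.6 -231.    81.3] rms 8.24 307
top top z 55.8 c [2291.2 -314.1 1542.1] rms 5.25 158
scene top z 122.0 c [ 376.5 -239.3   28.3] rms 1.03 124
scene top z 121.8 c [ 477.3 -248.7   28.1] rms 0.99 135
scene top z 73.4 c [ 647.1 -243.    32.2] rms 0.93 102
scene top z 83.4 c [ 837.8 -231.    96. ] rms 9.02 471
scene top z 54.4 c [1320.  -370.   569.9] rms 5.74 257
```

View pics/s13.png

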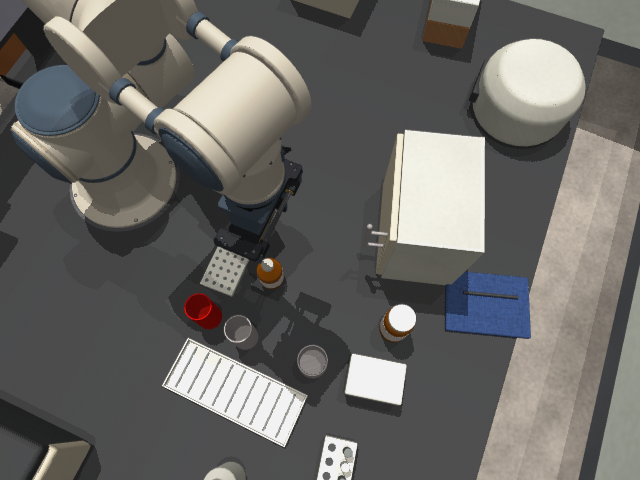

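View pics/t13.png

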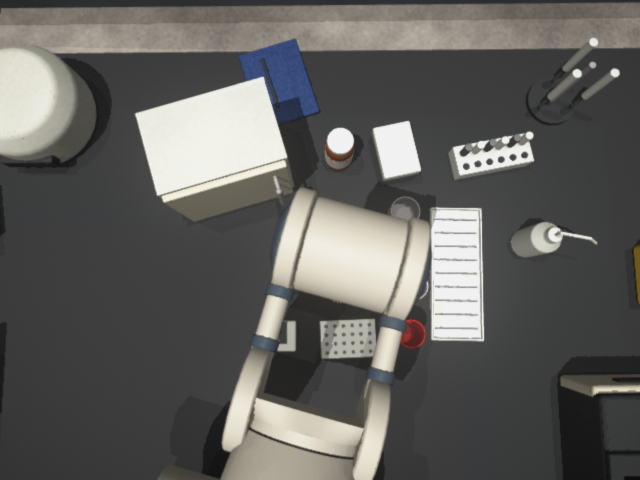

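```bash
python3 -m inch '[{"travel":[-0.18,0.05,0.02],"yaw":0},{"travel":[-0.36,0.1,0.04],"yaw":0},{"travel":[-0.55,0.15,0.07],"yaw":0},{"travel":[-0.73,0.25,0.07],"yaw":0},{"travel":[-0.83,0.35,0.075],"yaw":0}]' 1; python3 -m inch '[{"travel":[0,0,0],"yaw":0},{"travel":[0,0,0],"yaw":0},{"travel":[0,0,0],"yaw":0}]'; python3 - <<'E'
from h import *
plan(478.2,-248.8,150,90)
im,P=cloud("wrist"); save("w14",im)
s=ctrl.sense()["tool_pos"]
q=P.reshape(-1,3); q=q[(abs(q[:,2]-121)<5)&(np.hypot(q[:,0]-477,q[:,1]+249)<45)]; print(len(q),fitc(q[:,:2]))
E
```

```text
clock: 32.05
tool_pos: [484.4, -249.0, 249.3]
eef_rot: [0.501, 0.499, -0.499, -0.5]
contact_force: [0.1, 0.2, -0.2]
gripper_width: 91.0
clock: 32.3
tool_pos: [484.2, -245.2, 250.2]
eef_rot: [-0.5, -0.5, 0.5, 0.501]
contact_force: [-0.7, -0.0, 0.8]
gripper_width: 91.1
clk 32.3 p [ 484.2 -245.2  250.2] ang 89.9 down [-0.     0.001 -1.   ] j [-0.58  0.34  1.5   0.    1.3  -2.15] F [-0.7 -0.   0.8] w 91.1
travel [-0.019, 0.501, 0.03] yaw -0.0005 alt 0.9995 rows>= 2.4
803 (array([ 476.89549897, -248.68860176,   28.08554455]), np.float64(0.9310355947559179))
```

View pics/w14.png

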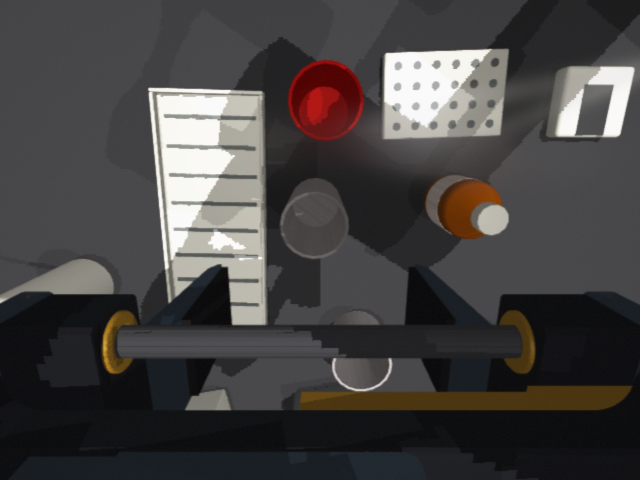

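```bash
python3 -m inch '[{"travel":[-0.018,0.02,0.031],"yaw":0},{"travel":[-0.018,0.15,0.031],"yaw":0},{"travel":[-0.018,0.3,0.031],"yaw":0},{"travel":[-0.018,0.45,0.031],"yaw":0},{"travel":[-0.018,0.5,0.031],"yaw":0}]';  python3 -c "
from h import *
plan(478,-248.7,57,90)"
```

```text
clock: 32.77
tool_pos: [475.8, -248.0, 147.5]
eef_rot: [-0.499, -0.499, 0.5, 0.502]
contact_force: [-0.9, 0.1, -0.3]
gripper_width: 91.3
clk 32.8 p [ 475.8 -248.   147.5] ang 89.9 down [-0.003  0.002 -1.   ] j [-0.59  0.45  1.64  0.    1.05 -2.16] F [-0.9  0.1 -0.3] w 91.3
travel [-0.005, 0.452, -0.012] yaw -0.0004 alt 0.9996 rows>= 2.2
```

```bash
python3 -m inch '[{"travel":[-0.004,0.1,-0.006],"yaw":0},{"travel":[-0.004,0.22,-0.006],"yaw":0},{"travel":[-0.004,0.34,-0.006],"yaw":0},{"travel":[-0.004,0.45,-0.006],"yaw":0},{"travel":[-0.004,0.46,-0.006],"yaw":0}]'; python3 -m inch '[{"travel":[0,0,0],"yaw":0},{"travel":[0,0,0],"yaw":0},{"travel":[0,0,0],"yaw":0},{"travel":[0,0,0],"yaw":0},{"travel":[0,0,0],"yaw":0}]' -1 20;python3 -m inch '[{"travel":[0,0,0],"yaw":0},{"travel":[0,0,0],"yaw":0},{"travel":[0,0,0],"yaw":0}]'; python3 -c "
from h import *
plan(460,-369,90,90)"
```

```text
clock: 33.18
tool_pos: [477.4, -249.2, 56.3]
eef_rot: [-0.499, -0.499, 0.5, 0.502]
contact_force: [-1.6, 1.1, -0.8]
gripper_width: 90.8
clock: 33.6
tool_pos: [478.9, -250.5, 59.4]
eef_rot: [0.501, 0.5, -0.499, -0.5]
contact_force: [-0.4, 3.8, 2.5]
gripper_width: 60.7
clock: 33.85
tool_pos: [478.8, -250.2, 59.1]
eef_rot: [0.501, 0.5, -0.499, -0.5]
contact_force: [-1.0, 4.8, 9.2]
gripper_width: 59.0
clk 33.9 p [ 478.8 -250.2   59.1] ang 89.9 down [ 0.001 -0.    -1.   ] j [-0.59  0.58  1.72  0.    0.84 -2.16] F [-1.   4.8  9.2] w 59.0
travel [-0.594, -0.155, 0.092] yaw -0.0007 alt 0.9993 rows>= 3.0
```

```bash
python3 -m inch '[{"travel":[0,-0.05,0],"yaw":0},{"travel":[0,-0.12,0],"yaw":0},{"travel":[0,-0.2,0],"yaw":0},{"travel":[0,-0.2,0],"yaw":0}]' -1 30; python3 -m inch '[{"travel":[-0.1,0,0.02],"yaw":0},{"travel":[-0.25,0,0.05],"yaw":0},{"travel":[-0.4,0,0.1],"yaw":0},{"travel":[-0.55,0,0.14],"yaw":0},{"travel":[-0.594,0,0.14],"yaw":0}]'; python3 -m inch '[{"travel":[0,0,0],"yaw":0},{"travel":[0,0,0],"yaw":0},{"travel":[0,0,0],"yaw":0}]';python3 - <<'E'
from h import *
plan(450,-369,66,90)
im,P=cloud("scene"); save("s15",im,(130,240,350,460),3)
E
```

```text
clock: 34.18
tool_pos: [479.6, -251.1, 101.1]
eef_rot: [0.502, 0.5, -0.499, -0.499]
contact_force: [0.6, 0.1, -2.9]
gripper_width: 59.0
clock: 34.6
tool_pos: [448.9, -372.9, 98.1]
eef_rot: [0.501, 0.499, -0.499, -0.501]
contact_force: [0.3, -0.5, -2.9]
gripper_width: 58.7
clock: 34.85
tool_pos: [450.1, -367.9, 98.0]
eef_rot: [-0.5, -0.5, 0.499, 0.501]
contact_force: [-0.5, 0.7, -2.1]
gripper_width: 58.8
clk 34.9 p [ 450.1 -367.9   98. ] ang 89.9 down [-0.001  0.001 -1.   ] j [-0.79  0.57  1.58  0.    0.99 -2.36] F [-0.5  0.7 -2.1] w 58.8
travel [-0.006, 0.16, 0.0] yaw -0.0006 alt 0.9994 rows>= 0.8
```

View pics/s15.png

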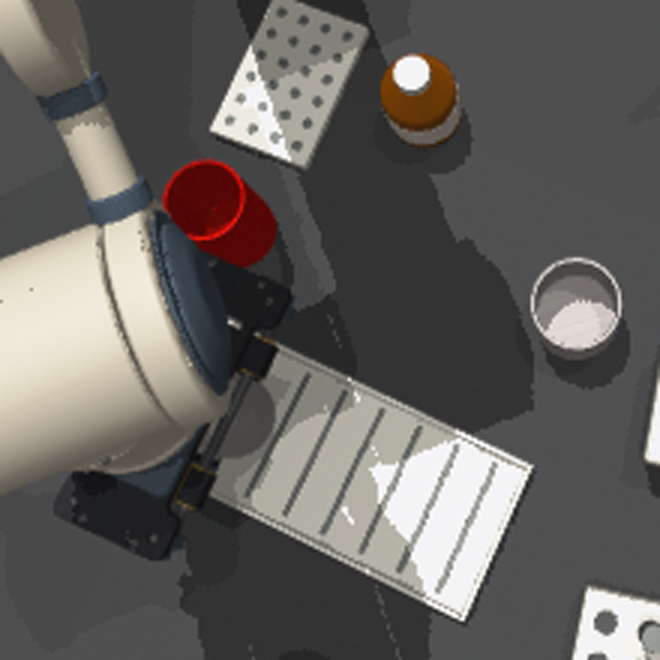

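```bash
python3 -m inch '[{"travel":[-0.005,0.05,0],"yaw":0},{"travel":[-0.005,0.1,0],"yaw":0},{"travel":[-0.005,0.14,0],"yaw":0},{"travel":[-0.005,0.155,0],"yaw":0},{"travel":[-0.005,0.16,0],"yaw":0}]'; python3 -m inch '[{"travel":[0,0.004,0],"yaw":0},{"travel":[0,0.004,0],"yaw":0},{"travel":[0,0.004,0],"yaw":0}]'
```

```text
clock: 35.32
tool_pos: [449.8, -369.4, 65.0]
eef_rot: [-0.5, -0.499, 0.499, 0.501]
contact_force: [-1.0, -0.5, -3.0]
gripper_width: 58.8
clock: 35.57
tool_pos: [450.3, -370.2, 65.8]
eef_rot: [0.501, 0.499, -0.499, -0.5]
contact_force: [0.8, 0.1, -3.4]
gripper_width: 58.5
```

```bash
python3 -m inch '[{"travel":[0,0.008,0],"yaw":0},{"travel":[0,0.008,0],"yaw":0},{"travel":[0,0.008,0],"yaw":0}]'; python3 -m inch '[{"travel":[0,0.004,0],"yaw":0},{"travel":[0,0.004,0],"yaw":0}]'
```

```text
clock: 35.82
tool_pos: [450.2, -370.1, 64.0]
eef_rot: [0.501, 0.499, -0.499, -0.501]
contact_force: [-0.7, 0.3, -2.6]
gripper_width: 58.9
clock: 35.98
tool_pos: [450.3, -370.1, 63.2]
eef_rot: [0.501, 0.499, -0.499, -0.5]
contact_force: [0.3, -0.8, -3.4]
gripper_width: 58.4
```

```bash
python3 -m inch '[{"travel":[0,0.005,0],"yaw":0},{"travel":[0,0.005,0],"yaw":0}]'; python3 -m inch '[{"travel":[0,0.005,0],"yaw":0},{"travel":[0,0.005,0],"yaw":0}]'
```

```text
clock: 36.15
tool_pos: [450.2, -369.9, 62.9]
eef_rot: [0.501, 0.499, -0.499, -0.5]
contact_force: [-2.5, 4.9, 12.9]
gripper_width: 58.8
clock: 36.32
tool_pos: [450.2, -369.8, 62.7]
eef_rot: [0.501, 0.499, -0.499, -0.5]
contact_force: [-5.3, 7.8, 29.0]
gripper_width: 58.7
```

Contact. Release with fully open jaws, rise.

```bash
python3 -m inch '[{"travel":[0,-0.007,0],"yaw":0},{"travel":[0,-0.007,0],"yaw":0}]'; python3 -m inch '[{"travel":[0,0,0],"yaw":0},{"travel":[0,0,0],"yaw":0},{"travel":[0,0,0],"yaw":0},{"travel":[0,0,0],"yaw":0},{"travel":[0,0,0],"yaw":0}]' 0.8; python3 -m inch '[{"travel":[0,-0.1,0],"yaw":0},{"travel":[0,-0.25,0],"yaw":0},{"travel":[0,-0.42,0],"yaw":0},{"travel":[0,-0.6,0],"yaw":0},{"travel":[0,-0.8,0],"yaw":0}]' 1; python3 -c "
from h import *
plan(648.2,-242.9,230,90)
beakers()"
```

```text
clock: 36.48
tool_pos: [450.3, -370.2, 63.0]
eef_rot: [0.501, 0.499, -0.499, -0.5]
contact_force: [0.7, 0.2, -2.7]
gripper_width: 58.8
clock: 36.9
tool_pos: [450.2, -370.0, 62.4]
eef_rot: [-0.501, -0.499, 0.499, 0.501]
contact_force: [-0.2, 0.7, 0.3]
gripper_width: 81.7
clock: 37.32
tool_pos: [449.6, -369.4, 223.5]
eef_rot: [-0.5, -0.499, 0.499, 0.501]
contact_force: [0.6, -1.6, -0.5]
gripper_width: 91.2
clk 37.3 p [ 449.6 -369.4  223.5] ang 89.9 down [-0.001  0.001 -1.   ] j [-0.79  0.42  1.44  0.    1.28 -2.36] F [ 0.6 -1.6 -0.5] w 91.2
travel [0.635, -0.033, -0.991] yaw -0.0007 alt 0.9993 rows>= 5.6
top top z 123.0 c [ 379.2 -239.5   28.2] rms 0.97 116
top top z 97.3 c [-12948.  191396.9 192205.9] rms 0.84 12
top top z 126.3 c [ 451.4 -373.    26. ] rms 1.16 40
top top z 74.1 c [ 653.  -196.4   32.2] rms 1.0 102
top top z 84.8 c [ 831.2 -227.7   88.8] rms 8.19 324
top top z 55.5 c [ 365.  -436.   389.1] rms 5.31 159
scene top z 122.2 c [ 376.5 -239.3   28.2] rms 1.08 106
scene top z 126.2 c [ 448.5 -370.    28.2] rms 0.89 94
scene top z 73.2 c [ 650.5 -196.2   32.2] rms 0.95 106
scene top z 83.9 c [ 826.1 -229.6   85.2] rms 9.2 436
scene top z 54.5 c [-212334.   -19694.   213956.2] rms 5.9 240
```

```bash
python3 -m inch '[{"travel":[0.1,0,-0.12],"yaw":0},{"travel":[0.22,0,-0.26],"yaw":0},{"travel":[0.35,0,-0.41],"yaw":0},{"travel":[0.48,0,-0.56],"yaw":0},{"travel":[0.6,0,-0.7],"yaw":0}]'; python3 -m inch '[{"travel":[0.13,0,-0.15],"yaw":0},{"travel":[0.26,0,-0.3],"yaw":0},{"travel":[0.26,0,-0.3],"yaw":0},{"travel":[0.26,0,-0.3],"yaw":0}]';python3 - <<'E'
from h import *
plan(651,-196,120,90)
im,P=cloud("wrist"); save("w16",im)
q=P.reshape(-1,3); q=q[(abs(q[:,2]-71)<5)&(np.hypot(q[:,0]-650,q[:,1]+196)<45)]; print(len(q),fitc(q[:,:2]))
E
```

```text
clock: 37.83
tool_pos: [591.7, -248.6, 222.2]
eef_rot: [-0.5, -0.499, 0.499, 0.501]
contact_force: [0.7, -1.2, -1.2]
gripper_width: 91.3
clock: 38.17
tool_pos: [651.6, -196.7, 221.7]
eef_rot: [-0.5, -0.5, 0.5, 0.5]
contact_force: [-0.7, 0.5, 0.4]
gripper_width: 91.6
clk 38.2 p [ 651.6 -196.7  221.7] ang 90.0 down [-0.001  0.    -1.   ] j [-0.38  0.57  1.18  0.    1.39 -1.95] F [-0.7  0.5  0.4] w 91.6
travel [0.004, 0.508, 0.003] yaw 0.0002 alt -0.9998 rows>= 2.4
800 (array([ 650.56476156, -196.30096716,   32.08834024]), np.float64(0.9135140485389549))
```

View pics/w16.png

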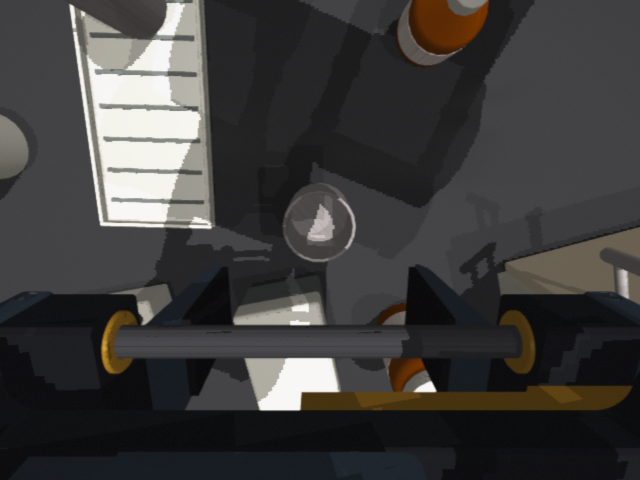

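```bash
python3 -m inch '[{"travel":[0.002,0.15,0.003],"yaw":0},{"travel":[0.002,0.34,0.003],"yaw":0},{"travel":[0.002,0.53,0.003],"yaw":0},{"travel":[0.002,0.72,0.003],"yaw":0},{"travel":[0.002,0.85,0.003],"yaw":0}]'; python3 -m inch '[{"travel":[0,0.04,0],"yaw":0},{"travel":[0,0.08,0],"yaw":0},{"travel":[0,0.09,0],"yaw":0}]';python3 -m inch '[{"travel":[0,0,0],"yaw":0},{"travel":[0,0,0],"yaw":0},{"travel":[0,0,0],"yaw":0},{"travel":[0,0,0],"yaw":0},{"travel":[0,0,0],"yaw":0}]' -1 20;python3 -m inch '[{"travel":[0,0,0],"yaw":0},{"travel":[0,0,0],"yaw":0}]' -1 30
```

```text
clock: 38.63
tool_pos: [647.5, -198.8, 49.3]
eef_rot: [-0.5, -0.498, 0.5, 0.502]
contact_force: [-0.7, 0.4, -0.7]
gripper_width: 91.2
clock: 38.88
tool_pos: [649.7, -198.8, 34.6]
eef_rot: [0.501, 0.499, -0.499, -0.501]
contact_force: [-0.0, -0.7, 0.4]
gripper_width: 91.1
clock: 39.3
tool_pos: [650.6, -198.2, 35.9]
eef_rot: [0.501, 0.5, -0.499, -0.5]
contact_force: [-1.2, 1.3, 8.4]
gripper_width: 68.5
clock: 39.47
tool_pos: [650.7, -198.1, 35.9]
eef_rot: [0.501, 0.5, -0.499, -0.5]
contact_force: [-1.2, 1.9, 8.9]
gripper_width: 68.4
```

```bash
python3 -m inch '[{"travel":[0,-0.06,0],"yaw":0},{"travel":[0,-0.14,0],"yaw":0},{"travel":[0,-0.22,0],"yaw":0},{"travel":[0,-0.22,0],"yaw":0}]' -1 30; python3 -m inch '[{"travel":[-0.14,0,0.06],"yaw":0},{"travel":[-0.31,0,0.13],"yaw":0},{"travel":[-0.48,0,0.2],"yaw":0},{"travel":[-0.66,0,0.28],"yaw":0},{"travel":[-0.82,0,0.34],"yaw":0}]';python3 -m inch '[{"travel":[-0.02,0,0],"yaw":0},{"travel":[-0.02,0,0],"yaw":0},{"travel":[-0.02,0,0],"yaw":0}]'; python3 -c "
from h import *
plan(580,-370,42,90)"
```

```text
clock: 39.8
tool_pos: [651.7, -198.8, 82.4]
eef_rot: [0.502, 0.5, -0.499, -0.499]
contact_force: [1.0, 1.0, -1.9]
gripper_width: 68.0
clock: 40.22
tool_pos: [580.1, -363.7, 78.3]
eef_rot: [-0.5, -0.499, 0.5, 0.501]
contact_force: [1.5, 0.1, -2.6]
gripper_width: 68.3
clock: 40.47
tool_pos: [581.4, -365.6, 78.2]
eef_rot: [-0.501, -0.499, 0.499, 0.501]
contact_force: [0.5, 1.1, -2.4]
gripper_width: 68.5
clk 40.5 p [ 581.4 -365.6   78.2] ang 89.8 down [-0.     0.001 -1.   ] j [-0.65  0.72  1.31  0.    1.11 -2.22] F [ 0.5  1.1 -2.4] w 68.5
travel [-0.022, 0.181, 0.007] yaw -0.0009 alt 0.9991 rows>= 0.9
```

```bash
python3 -m inch '[{"travel":[-0.02,0.05,0],"yaw":0},{"travel":[-0.02,0.1,0],"yaw":0},{"travel":[-0.02,0.15,0],"yaw":0},{"travel":[-0.02,0.175,0],"yaw":0},{"travel":[-0.02,0.18,0],"yaw":0}]'; python3 -m inch '[{"travel":[0,0.003,0],"yaw":0},{"travel":[0,0.003,0],"yaw":0}]';python3 -m inch '[{"travel":[0,0.004,0],"yaw":0},{"travel":[0,0.004,0],"yaw":0}]'
```

```text
clock: 40.88
tool_pos: [580.9, -368.7, 40.5]
eef_rot: [-0.499, -0.499, 0.5, 0.501]
contact_force: [-0.9, 0.8, -2.4]
gripper_width: 68.4
clock: 41.05
tool_pos: [581.7, -369.8, 41.9]
eef_rot: [0.501, 0.499, -0.499, -0.501]
contact_force: [-0.7, 0.2, -2.2]
gripper_width: 68.5
clock: 41.22
tool_pos: [581.8, -370.1, 41.5]
eef_rot: [0.501, 0.499, -0.499, -0.5]
contact_force: [-0.6, 1.4, -3.8]
gripper_width: 68.4
```

```bash
python3 -m inch '[{"travel":[0,0.006,0],"yaw":0},{"travel":[0,0.006,0],"yaw":0}]';python3 -m inch '[{"travel":[0,0.004,0],"yaw":0},{"travel":[0,0.004,0],"yaw":0}]';python3 -m inch '[{"travel":[0,0.003,0],"yaw":0},{"travel":[0,0.003,0],"yaw":0}]'
```

```text
clock: 41.38
tool_pos: [581.6, -370.0, 40.0]
eef_rot: [0.501, 0.499, -0.499, -0.501]
contact_force: [0.3, -0.1, -2.3]
gripper_width: 68.3
clock: 41.55
tool_pos: [581.6, -370.0, 39.9]
eef_rot: [0.501, 0.499, -0.499, -0.5]
contact_force: [-2.7, 1.4, 7.5]
gripper_width: 68.6
clock: 41.72
tool_pos: [581.6, -370.0, 39.8]
eef_rot: [0.501, 0.499, -0.499, -0.5]
contact_force: [-6.2, 2.9, 14.4]
gripper_width: 68.7
```

```bash
python3 -m inch '[{"travel":[0,-0.003,0],"yaw":0},{"travel":[0,-0.004,0],"yaw":0}]'; python3 -m inch '[{"travel":[0,0,0],"yaw":0},{"travel":[0,0,0],"yaw":0},{"travel":[0,0,0],"yaw":0},{"travel":[0,0,0],"yaw":0},{"travel":[0,0,0],"yaw":0}]' 1; python3 -m inch '[{"travel":[0,-0.1,0],"yaw":0},{"travel":[0,-0.25,0],"yaw":0},{"travel":[0,-0.42,0],"yaw":0},{"travel":[0,-0.6,0],"yaw":0},{"travel":[0,-0.8,0],"yaw":0}]' 1; python3 -m inch '[{"travel":[0.2,-0.1,0.06],"yaw":0},{"travel":[0.4,-0.2,0.12],"yaw":0},{"travel":[0.6,-0.3,0.18],"yaw":0},{"travel":[0.8,-0.3,0.3],"yaw":0},{"travel":[0.9,-0.3,0.4],"yaw":0}]';python3 -m inch '[{"travel":[0.2,0,0.06],"yaw":0},{"travel":[0.4,0,0.12],"yaw":0},{"travel":[0.6,0,0.18],"yaw":0},{"travel":[0.8,0,0.2],"yaw":0},{"travel":[0.95,0,0.3],"yaw":0}]';python3 -m inch '[{"travel":[0.2,0,0.0],"yaw":0},{"travel":[0.4,0,0],"yaw":0},{"travel":[0.6,0,0],"yaw":0},{"travel":[0.8,0,0],"yaw":0},{"travel":[0.95,0,0],"yaw":0}]'; python3 - <<'E'
from h import *
plan()
im,im2=beakers();save("t17",im); save("s17",im2)
E
```

```text
clock: 41.88
tool_pos: [581.6, -370.0, 39.9]
eef_rot: [0.501, 0.499, -0.499, -0.5]
contact_force: [-1.9, 0.1, 5.3]
gripper_width: 68.5
clock: 42.3
tool_pos: [581.6, -369.9, 39.2]
eef_rot: [-0.501, -0.499, 0.499, 0.501]
contact_force: [0.2, 0.5, -0.5]
gripper_width: 90.9
clock: 42.72
tool_pos: [581.0, -369.5, 200.1]
eef_rot: [-0.5, -0.499, 0.5, 0.501]
contact_force: [0.7, -0.2, 0.6]
gripper_width: 91.2
clock: 43.13
tool_pos: [504.6, -191.0, 260.4]
eef_rot: [0.501, 0.5, -0.499, -0.5]
contact_force: [0.0, -0.1, 0.1]
gripper_width: 91.0
clock: 43.55
tool_pos: [445.4, -0.1, 259.5]
eef_rot: [0.501, 0.5, -0.499, -0.5]
contact_force: [0.7, 1.2, -0.7]
gripper_width: 91.4
clock: 43.97
tool_pos: [444.6, 190.4, 259.4]
eef_rot: [-0.5, -0.5, 0.499, 0.5]
contact_force: [0.3, -0.3, 0.5]
gripper_width: 91.2
clk 44.0 p [444.6 190.4 259.4] ang 89.9 down [ 0.001  0.001 -1.   ] j [ 0.28  0.25  1.62  0.    1.28 -1.29] F [ 0.3 -0.3  0.5] w 91.2
travel [0.0, 0.0, 0.0] yaw 0.0 alt 0.0 rows>= 0.0
top top z 122.8 c [ 379.3 -239.6   28.3] rms 0.97 119
top top z 126.9 c [ 451.4 -370.    28.3] rms 1.0 127
top top z 77.7 c [ 584.5 -370.    32.1] rms 1.01 116
top top z 85.4 c [ 875.6 -225.5  132.2] rms 8.27 283
top top z 56.6 c [-143032.3   -1373.1  143788. ] rms 5.3 117
scene top z 121.9 c [ 376.7 -239.4   28.3] rms 1.07 130
scene top z 125.9 c [ 448.8 -370.    28.2] rms 0.96 136
scene top z 77.1 c [ 581.7 -369.8   32.3] rms 0.84 116
scene top z 83.6 c [-212427.7  -14652.1  213660.1] rms 9.0 438
scene top z 54.7 c [1976.6 -324.1 1228.5] rms 5.57 237
```

View pics/t17.png

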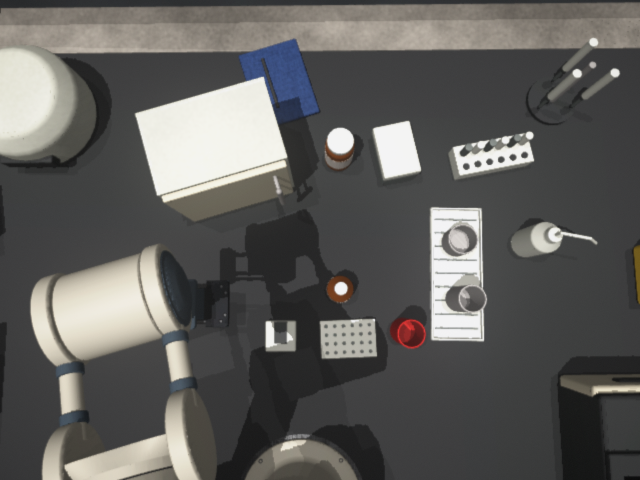

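View pics/s17.png

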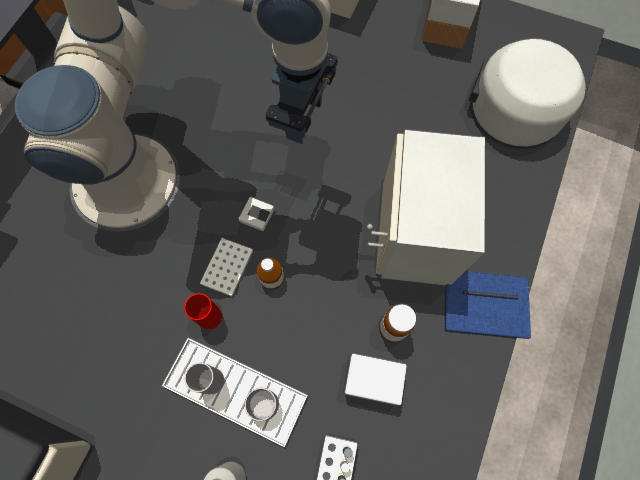

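```bash
python3 - <<'E'
from h import *
z=np.load("c0.npz"); _,P=cloud("top"); _,P2=cloud("scene")
th=np.radians(16.1);M=np.array([[np.cos(th),np.sin(th)],[-np.sin(th),np.cos(th)]])
for nm,PP in(("t0",z["P"]),("t1",P),("s0",z["P2"]),("s1",P2)):
    Q=PP.reshape(-1,3); L=Q[:,:2]@M.T
    m=(Q[:,2]>246.5)&(Q[:,2]<252.5)&(L[:,0]>670)&(L[:,0]<698)&(L[:,1]>-200)&(L[:,1]<80)
    h=(L[:,0]<655)&(L[:,0]>625)&(abs(L[:,1]+155)<25)&(Q[:,2]>130)&(Q[:,2]<250)
    print(nm,[L[m&(abs(L[:,1]-y)<15),0].mean().round(2) for y in(-170,-120,-60,0,50)],h.sum(),L[h].mean(0).round(2))
E
```

```text
t0 [np.float64(690.57), np.float64(690.02), np.float64(690.24), np.float64(689.88), np.float64(689.94)] 94 [ 640.8  -154.89]
t1 [np.float64(690.54), np.float64(689.91), np.float64(690.17), np.float64(690.28), np.float64(689.62)] 95 [ 640.81 -154.8 ]
s0 [np.float64(689.4), np.float64(689.22), np.float64(688.85), np.float64(688.57), np.float64(688.45)] 151 [ 642.83 -156.7 ]
s1 [np.float64(688.93), np.float64(688.68), np.float64(688.47), np.float64(688.46), np.float64(688.34)] 152 [ 642.81 -156.61]
```

The door is back in its starting shut pose to within noise, and everything else checks out, so I'm handing in.

```bash
python3 -c "
from rig import ctrl
print(ctrl.finish_job())"
```

```text
the job is handed in; nothing more can be done
None
```

The job is done and handed in at about 44 s on the robot's clock; no verdict was reported.

**What I did**
- I opened the door by its handle to about 90° and took the brush out of its holder.
- Two steel beakers were there, the tall one and the short one. I saw no mid beaker in any view.
- I scrubbed the tall one first, then the short one: bottom, up to the mouth, bottom again.
- I stood the brush back in its holder, shut the door by the handle, and set both beakers in the drip tray.
- The short beaker was knocked about 47 mm aside during the run. I saw it in the camera check and picked it up from its new place.

**Final checks**
- **Beakers:** both stand upright well inside the tray, at about (450, -370) for the tall one and (583, -370) for the short one.
- **Door:** its position matches the starting shut position to within about 0.5 mm.
- **Brush:** it was standing upright in the holder in the last view before I shut the door. I could not see it after that.
- **Bottle, well plate, timer and red beaker:** the red beaker measured the same as at the start; the others look unmoved in the pictures.

**Not quite clean:** the brush slid about 5 mm up in the grip while I scrubbed the short beaker. I repeated that scrub and pressed until I felt the bottom at the end of each down-stroke. The slip leaves the tip height at the mouth uncertain by a few millimetres there. The first up-stroke may have come about 1 mm over the rim, and the repeat stayed about 0 to 3 mm below it.

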